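Clip a tee coupon into the weld jig

ROBOT

A 6-joint arm with a two-finger parallel gripper is mounted at the origin on the work surface. World frame = base frame: x ahead of the robot, y to its left, z up, the work surface at z = 0. Lengths are in mm, angles in rad, forces in N, time in s.
With the tool pointing down it reaches from about 400 to 825 mm from the base axis. Payload 7 kg.
Tool frame: the origin (TCP) lies at the very end of the fingers, on their centre line; the grasp point (between the pads) lies 19 mm behind it; x points along the fingers, y is the direction in which the jaws open and shut, and the axes are right-handed (so a half turn about x gives the same grasp; the last joint's range is limited). The gripper opens to 85 mm and grips with 20 to 120 N. Pads are 22 mm wide; open, the fingers measure 114 mm over their backs; the gripper's body (76 mm by 85 mm) begins 54 mm behind the grasp point. The pads swing forward as they close: fully open they stand 13 mm farther back than shut.
Start: joints at [0.288, 0.359, 0.012, 0, -1.224, -0.288], TCP at [674.978, -0.019, 231.302] pointing down, gripper open.
Joint ranges: [-3.07, 3.07], [-1.43, 2.12], [-1.02, 1.25], [-3.03, 1.67], [-3.05, -0], [-3.03, 3.03]. Speed limits (rad/s): [2.39, 2.39, 3.01, 3.14, 3.14, 3.14].

INTERFACE

Orientations are given as a rotation vector (axis times angle).
In Python, from plant import arm gives the robot as it stands.
- The arm moves only by the tool arm_command, never from a script. Its argument "motion" is a list of rows, each a list of 7 numbers: the shift along the tool's x, y, z in m, then the turn, a rotation vector about the tool's x, y, z in degrees, then the closure, from -1 (fully open) to 1 (shut). In form: [[tx, ty, tz, ax, ay, az, grip], ...]. A call has 1 to 10 rows; each row shifts and turns the commanded pose from where the row before left it, along the tool's axes as they then stand; what a row does not reach is not made up. A row lasts 1/8 s, in which the tool goes at most 62.5 mm and 10.7 degrees, less where a joint would pass 70% of its speed; a pose out of reach is approached as far as the arm can. A call with a gripper value outside its range is refused whole. The fingers move at their own pace and stop on an object; "squeeze" is the grip in N (left out, the last holds). Time passes only in rows, so rows that do not move let the fingers close. It gives the time, the measured TCP pose, the force and the opening at its end, in the units of the state.
- arm.state(): the state, without advancing time (a new reading comes with each control period).
- arm.read_camera(name): name is "scene" or "side" or "wrist"; returns a dict with "img" (384x512x3 uint8, red, green, blue), "fx", "fy", "cx", "cy" (pixels), "camera_from_world" (4x4, takes a point from world to camera coordinates); the wrist camera has in their place "T_tool_cam" (4x4, takes a point from camera to tool coordinates, whose origin is the TCP and whose axes are the tool frame's). Camera axes: x right, y down, z forward; pixel columns grow to the right and rows downward; lengths in mm; the calibration is good to about 2 mm. A picture is of the moment at which its call begins: read the wrist's pose just before it. There is no depth.
- arm.job_done(): hands the job in, once; it reports no verdict.
Trained networks look in the newest picture that a camera, given by its name, has taken for a name from the list of things; names that differ only in an ending like _2 or _b are one class to them, and where a whole thing is asked for, a point or a joint stands for the part that bears it (a point fixed in the world has none). Each returns a list of dicts, best first, with "confidence" (0 to 1); they miss things now and then, are a little off and sometimes report something else, mostly with a low value. They report only what shows in the picture. A call takes as long as a camera call. They do not tell look-alikes from the thing itself.
- arm.boxes_of(camera, thing): "rect" ([left, top, width, height] in pixels, round what is visible of it).
- arm.regions_of(camera, thing): "pixels" (384x512 bool, what is visible of it) and "rect" ([left, top, width, height] in pixels, round what is visible of it).
- arm.landmark_of(camera, thing): "location" ([row, column] in pixels: a listed point, or the origin of a listed thing).
The state is a dict: "time": time; "qpos": joint angles; "dq": joint speeds; "joint_torque": joint torques, N m; "tcp_pos": TCP position; "ee_rot": TCP orientation; "contact_force": force on the tool from outside, world axes, zero at the start; "torque": the same for the moment, N m; "grip_width": opening from 0.0 (shut) to 1.0 (fully open).
Only numpy, scipy, OpenCV 4.12 (cv2) and the standard library are available. Lean on these libraries where they do the work, as an engineer would, in place of code of your own. Each camera call takes 0.05 s, during which the arm holds its last target.

TASK

Load the steel tee coupon into the weld jig, one-handed: with the edge of the tee's foot push the jig's sprung curved arm back, set the tee down on the bed between arm and fixed edge, flush along the fixed edge and slid home until it lightly touches the end of the stop screw, then let go so that the arm springs against it and holds it. Be gentle: do not ram the tee into the jig or bend the arm to its limit, and leave the other things on the table alone.

Things in the scene. Friction and masses are not known exactly. Their poses are not given: they have to be found in the camera images.
- jig: Weld jig, fixed to the table: aluminium bed 240 (x) x 170 (y) x 12 mm; origin at the centre of its underside, z up, bed top at z = 12 mm. The tee goes on the bed with its long side along x; home, its origin is at y = +10, z = 12 mm, and 45 mm short (in x) of the stop screw's end. A tee held 12 to 18 mm above the bed clears the fixed edge while its foot still meets the arm's nose.
- fixed_edge (a point): Middle of the upper rim of the fixed edge's face (jig x = -5, y = +35, z = 22 mm). The fixed edge is a steel strip along jig x on the bed's +y side, from x = -80 to +70 mm, 10 mm high above the bed, 12 mm thick; its face looks to jig -y.
- stop_mid (a point): Middle of the stop screw's range (jig x = +44, y = +10, z = 19.5 mm), on its axis. The level screw points to jig -x from a grey block (34 mm wide in y, top 34 mm above the table). Its round end, 13 mm across, is not measured: it was last set up to 20 mm either way in jig x from this point, the block 5 mm behind it; look or feel for it. A fine stop: push on it with under 15 N.
- clip (a joint): Sprung curved steel arm. 0 = at rest, nose reaching in over the tee's place; grows as the nose is pushed to jig -y (clockwise from above), limit 0.6 rad. About 0.23 with the tee home, 0.33 with the nose 10 mm farther back. The spring always pushes the nose towards the fixed edge: about 3.5 N at the nose at rest, 6 N with the tee home, 8 N at 0.4 rad.
- pivot (a point): Foot of the arm's upright pivot, on the bed (jig x = -95, y = -45 mm). The pivot's boss is 26 mm across; pivot and arm stay lower than 50 mm above the table.
- clip_tip (a point): Centre of the arm's upright round nose (a steel pin 12 mm across, standing from 14 to 39 mm above the table), 26 mm above the table. At rest at jig x = -10, y = -1 mm, so its side facing the fixed edge is at y = +5 mm; with the tee home at about jig x = -2, y = -21 mm.
- tee: Tee weld coupon of plain steel, about 0.5 kg, loose, standing on its foot. Foot 90 (x) x 50 (y) x 8 mm; upright web in the middle, 80 mm long (x), 8 mm thick (y), its top 62 mm above the underside. Origin at the centre of the underside, z up. The same when turned half round. Grip it across the web, well above the foot (fingertips about 30 mm above its underside), so that the fingers clear the jig.
- angle: Bystander: L-section steel offcut 80 x 40 x 32 mm; origin at the centre of its underside.
- flat: Bystander: flat steel coupon 100 x 45 x 8 mm with a bead across; origin at the centre of its underside.
- pipe: Bystander: pipe offcut standing on end, 48 mm across, 30 mm high.
- brush: Bystander: brush with a wooden handle, lying to the robot's left.
- can: Bystander: metal spray can, 64 mm across, 160 mm high.
- magnet: Bystander: triangular welding magnet, about 80 mm, 12 mm thick, lying flat.
Mind the look-alikes: they are no part of the job. Leave any yellow look-alike of the tee alone.

How it is judged (in metres and radians):
On the way:
1. the sprung arm is pushed back (0.15 rad or more) by the tee (value of joint clip above 0.15 rad and contact force between tee and jig above 1 N), for 0.1 s.
At the end, for the whole second after the job is handed in: The tee stands upright on the jig's bed (within 2 mm in height, 0.05 rad), its side against the fixed edge (within 2 mm, parallel within 0.04 rad), its end touching the stop screw (gap under 2 mm), the arm sprung against its other side (joint between 0.17 and 0.29 rad), at rest and let go (y of tee in the frame of jig between 0.008 and 0.012 m and horizontal distance between tee and stop_c2 below 0.0495 m and z of tee in the frame of jig between 0.01 and 0.0145 m and angle between the x axis of tee and the x axis of jig, either way round below 0.04 rad and angle between tee's own z axis and vertical below 0.05 rad and value of joint clip between 0.17 and 0.29 rad and linear speed of tee below 0.01 m/s and contact force between tee and the fingers below 0.1 N).
It fails at once if the tee is pressed too hard against the stop screw (over 18 N) (contact force between tee and stop_c2 above 18 N).
It fails at once if the tee is rammed against the fixed edge (over 30 N) (contact force between tee and jig_c1 above 30 N).
It fails at once if the tee is rammed down on the bed (over 40 N) (contact force between tee and jig_c0 above 40 N).
It fails at once if the arm is bent to its limit (over 0.55 rad) (value of joint clip above 0.55 rad).
It fails at once if a bystander is moved by more than 40 mm (distance of any of angle, flat, pipe, brush, can, magnet from where it was at the start of the episode above 0.04 m).
It also fails if it takes over 51 s, if anything falls off the work surface, if the arm or the gripper's body presses on something with over 40 N, if the wrist force passes 120 N, or if a joint passes its speed limit or range.

## Working session

There is one attempt and no reset: what is moved stays moved. The work goes in short steps, Python scripts to look and compute and a tool call to move; the robot and the scene stay as the last step left them, time stands still between calls to the robot, and variables do not carry over. Pictures are saved under pics/ and viewed, and the job is handed in when it is done.

Besides the shell and the picture viewer there is one more tool, called after ">>>" as name(argument=value, ...), one argument or row to a line, values as JSON. arm_command: Moves the arm, as the interface text tells. Its arguments: {"type":"object","properties":{"motion":{"type":"array"},"squeeze":{"type":"number"}},"required":["motion"]}

```bash
ls; mkdir -p pics; cat > h.py <<'E'
import numpy as np, cv2
from plant import arm
from scipy.spatial.transform import Rotation as R
def shot(name,fn,crop=None,scale=1):
    d=arm.read_camera(name); im=d["img"][:,:,::-1].copy()
    if crop: l,t,w,h=crop; im=im[t:t+h,l:l+w]
    if scale!=1: im=cv2.resize(im,None,fx=scale,fy=scale,interpolation=cv2.INTER_CUBIC)
    cv2.imwrite(fn,im); return d
def camT(d,s=None):
    if "camera_from_world" in d: return np.array(d["camera_from_world"])
    Tw=np.eye(4); Tw[:3,:3]=R.from_rotvec(s["ee_rot"]).as_matrix(); Tw[:3,3]=s["tcp_pos"]
    return np.linalg.inv(Tw@np.array(d["T_tool_cam"]))
def ray(d,T,rc,z):
    r,c=rc; v=np.array([(c-d["cx"])/d["fx"],(r-d["cy"])/d["fy"],1.0])
    Ti=np.linalg.inv(T); o=Ti[:3,3]; w=Ti[:3,:3]@v
    return o+w*(z-o[2])/w[2]
def proj(d,T,p):
    q=T@np.r_[p,1]; return np.array([d["fy"]*q[1]/q[2]+d["cy"], d["fx"]*q[0]/q[2]+d["cx"]])
E
python3 - <<'E'
from h import *
s=arm.state(); print(s)
for c in("scene","side","wrist"):
    d=shot(c,f"pics/{c}0.png")
    print(c,d["fx"],d["fy"],d["cx"],d["cy"]); 
    T=camT(d,s); print(np.linalg.inv(T).round(3))
    for n in ("jig","tee"):
        for b in arm.boxes_of(c,n): print(n,b["rect"],round(b["confidence"],2))
    for n,z in(("jig",0),("fixed_edge",22),("stop_mid",19.5),("pivot",12),("clip_tip",26),("tee",0)):
        for b in arm.landmark_of(c,n): print(n,np.round(b["location"],1),round(b["confidence"],2),ray(d,T,b["location"],z).round(1))
print(arm.state()["time"])
E
```

```text
pics
{'time': 0.0, 'qpos': array([ 2.88106007e-01,  3.59429147e-01,  1.10702172e-02, -3.70724355e-04,
       -1.22407474e+00, -2.88129744e-01]), 'dq': array([ 0.0004571 , -0.00080306,  0.00122236, -0.00035159,  0.00024958,
        0.00160702]), 'joint_torque': array([ 2.55543900e-04, -5.83324420e+01,  2.93422562e+01,  6.93659976e+00,
       -6.00149287e-03, -1.14765509e-06]), 'tcp_pos': array([ 6.74529615e+02, -1.16191164e-02,  2.30337572e+02]), 'ee_rot': array([-1.2083961 ,  1.2105959 ,  1.21025599]), 'contact_force': array([-0.00390181,  0.33724488, -1.21100435]), 'torque': array([-0.00140369,  0.05693912,  0.03129926]), 'grip_width': 0.9961384852908094}
scene 414.8720314236261 414.8720314236261 251.91539127420117 186.90249462501
[[-4.420000e-01  4.870000e-01 -7.530000e-01  1.516308e+03]
 [ 8.970000e-01  2.510000e-01 -3.640000e-01  4.763320e+02]
 [ 1.200000e-02 -8.360000e-01 -5.480000e-01  7.465900e+02]
 [ 0.000000e+00  0.000000e+00  0.000000e+00  1.000000e+00]]
jig [249.7, 180.6, 76.9, 61.7] 0.78
tee [191.6, 135.4, 28.8, 30.9] 0.93
tee [188.2, 164.3, 28.7, 24.8] 0.77
tee [209.8, 1
[... 1321 characters left out ...]
03510899435
[[-1.00000e+00  1.00000e-03 -3.00000e-03  6.75690e+02]
 [-0.00000e+00  9.65000e-01  2.63000e-01 -6.78630e+01]
 [ 3.00000e-03  2.63000e-01 -9.65000e-01  3.71891e+02]
 [ 0.00000e+00  0.00000e+00  0.00000e+00  1.00000e+00]]
jig [252.7, 201.4, 173.7, 110.5] 0.77
tee [262.1, 89.6, 70.1, 80.3] 0.85
tee [329.7, 0.0, 95.2, 68.7] 0.73
tee [286.7, 1.4, 45.9, 23.0] 0.6
jig [260.1 332. ] 0.97 [561.5 140.2   0. ]
fixed_edge [291.5 333.9] 0.63 [561.6 180.8  22. ]
stop_mid [270.7 304.8] 0.84 [606.8 146.8  19.5]
pivot [238.7 401.6] 0.65 [465.3  98.7  12. ]
clip_tip [268.8 305.4] 0.71 [607.4 139.7  26. ]
tee [ 27.8 369.4] 0.74 [ 538.2 -179.7    0. ]
tee [130.5 296.1] 0.61 [624.5 -55.9   0. ]
1.35
```

View pics/scene0.png

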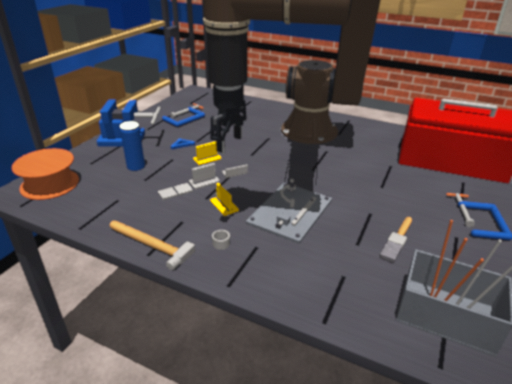

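View pics/side0.png

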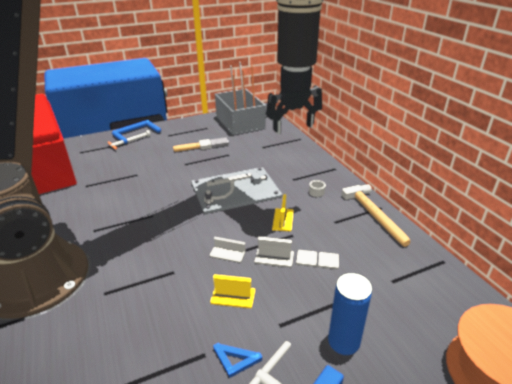

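View pics/wrist0.png

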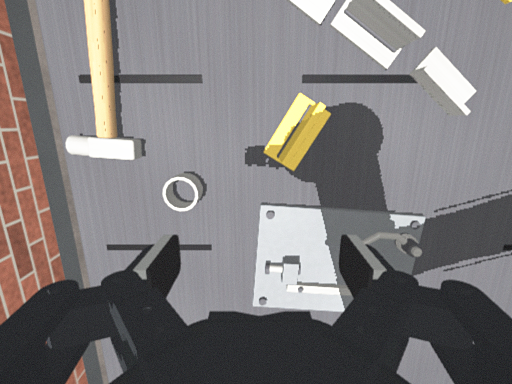

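Candidates for the tee: yellow ones at scene (152,207) and (205,223), plus a grey one at scene (175,203), side (250,275) and wrist (28,370). The yellow ones are look-alikes. The grey L at side (247,228) has its web at the edge, so it is the angle. The grey one with a web on the middle of its foot fits the tee. I'll move above it and confirm in a crop.

```bash
cat >> h.py <<'E'
def tgt(pos,jaw_deg,Rnow=None,tilt=None):
    "tool pointing down, tool y at jaw_deg; returns shift in tool axes (m) & total turn about tool x"
    s=arm.state(); M=R.from_rotvec(s["ee_rot"]).as_matrix()
    yaw=np.degrees(np.arctan2(M[1,1],M[0,1]))
    y=np.radians(jaw_deg); Y=np.array([np.cos(y),np.sin(y),0]); X=np.array([0,0,-1.]); Mt=np.stack([X,Y,np.cross(X,Y)],1)
    rv=R.from_matrix(M.T@Mt).as_rotvec(degrees=True)
    d=(np.array(pos)-s["tcp_pos"])
    print("t",s["time"],"tcp",s["tcp_pos"].round(1),"jaw yaw",yaw.round(2),"F",s["contact_force"].round(1),"grip",round(s["grip_width"],3))
    print("shift in current axes mm",(M.T@d).round(1)," in final axes",(Mt.T@d).round(1)," turn deg",rv.round(2))
E
python3 - <<'E'
from h import *
s=arm.state();M=R.from_rotvec(s["ee_rot"]).as_matrix();print(M.round(3))
d=shot("wrist","pics/wc.png",crop=(280,0,232,130),scale=3)
dd=shot("side","pics/sc.png",crop=(190,180,170,140),scale=4)
ds=shot("scene","pics/sj.png",crop=(230,160,120,90),scale=5)
tgt([545,-170,200],56); tgt([545,-170,200],-124)
E
```

```text
[[-0. -1. -0.]
 [ 0. -0.  1.]
 [-1.  0.  0.]]
t 1.5 tcp [675.   -0.  231.3] jaw yaw 180.0 F [ 0.6 -0.1 -0. ] grip 0.999
shift in current axes mm [  31.3  130.  -170. ]  in final axes [  31.3 -213.6  -12.7]  turn deg [124.  -0.  -0.]
t 1.5 tcp [675.   -0.  231.3] jaw yaw 180.0 F [ 0.6 -0.1 -0. ] grip 0.999
shift in current axes mm [  31.3  130.  -170. ]  in final axes [ 31.3 213.6  12.7]  turn deg [-56.   0.  -0.]
```

View pics/wc.png

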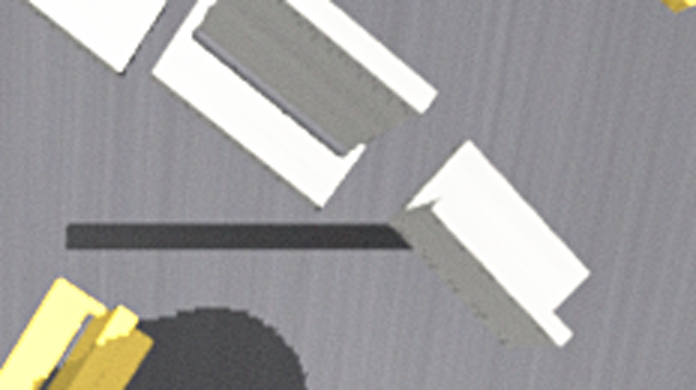

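View pics/sc.png

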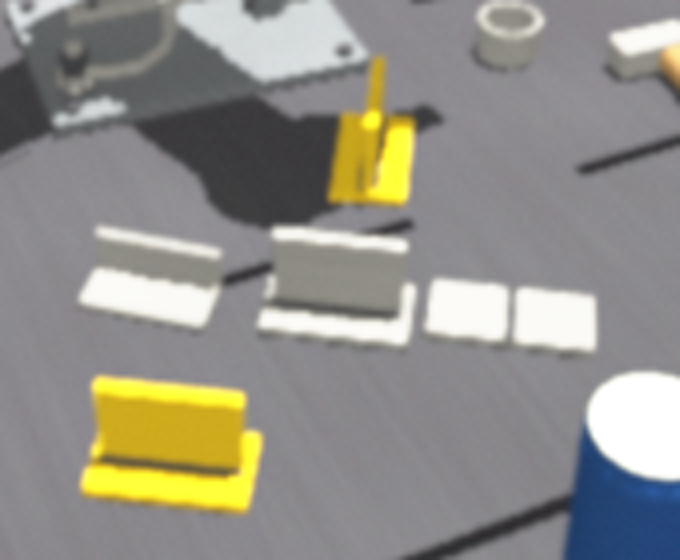

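View pics/sj.png

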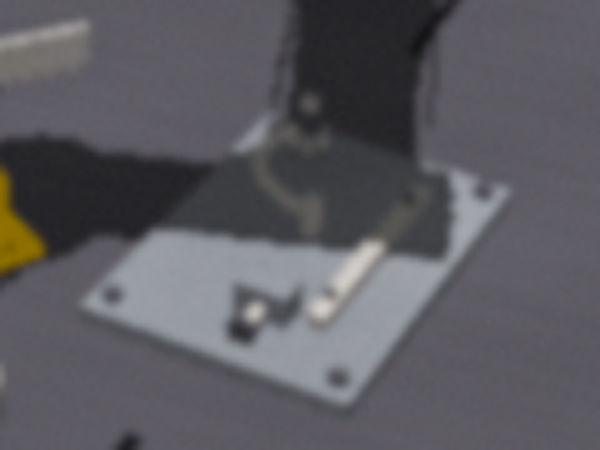

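The crop confirms it. At side (250,275) the grey piece has its web in the middle of the foot, so that is the tee. At (247,228) the web is at the edge (the angle), and (258,318) is the flat coupon with a bead. Now I'll hover over the tee.

>>> arm_command(
  motion=[
    [0.008, 0.033, -0.043, 0, 0, 0, -1],
    [0.008, 0.033, -0.043, 0, 0, 0, -1],
    [0.008, 0.032, -0.042, 0, 0, 0, -1],
    [0.007, 0.032, -0.042, 0, 0, 0, -1],
    [0, 0, 0, -9.5, 0, 0, -1],
    [0, 0, 0, -9.5, 0, 0, -1],
    [0, 0, 0, -9.5, 0, 0, -1],
    [0, 0, 0, -9.5, 0, 0, -1],
    [0, 0, 0, -9, 0, 0, -1],
    [0, 0, 0, -9, 0, 0, -1],
  ],
)

```text
time: 2.75
tcp_pos: [545.0, -170.0, 200.4]
ee_rot: [-1.887, 0.571, 1.886]
contact_force: [0.3, -0.2, 0.3]
grip_width: 1.0
```

```bash
python3 - <<'E'
from h import *
s=arm.state(); d=shot("wrist","pics/w2.png",scale=1.5); T=camT(d,s)
tgt([545,-170,200],-124)
for b in arm.landmark_of("wrist","tee"): print(np.round(b["location"],1),round(b["confidence"],2),ray(d,T,b["location"],0).round(1))
for i,b in enumerate(arm.regions_of("wrist","tee")): print(b["rect"],b["confidence"],b["pixels"].sum())
d=arm.read_camera("side")
E
```

```text
t 2.8 tcp [ 545.  -170.   200.4] jaw yaw -123.28 F [-0.6  0.1  0.1] grip 1.002
shift in current axes mm [ 0.4 -0.   0. ]  in final axes [ 0.4 -0.   0. ]  turn deg [ 0.72 -0.01  0.01]
[226.3 363.1] 0.96 [ 405.4 -249.9    0. ]
[169.4 149.2] 0.86 [630.1 -55.9   0. ]
[175.  267.5] 0.7 [ 538.6 -179.7    0. ]
[90.4, 149.5, 95.3, 43.7] 0.92 3014
[249.0, 140.2, 35.7, 79.8] 0.91 2779
[347.4, 195.3, 46.6, 62.3] 0.7 2052
```

View pics/w2.png

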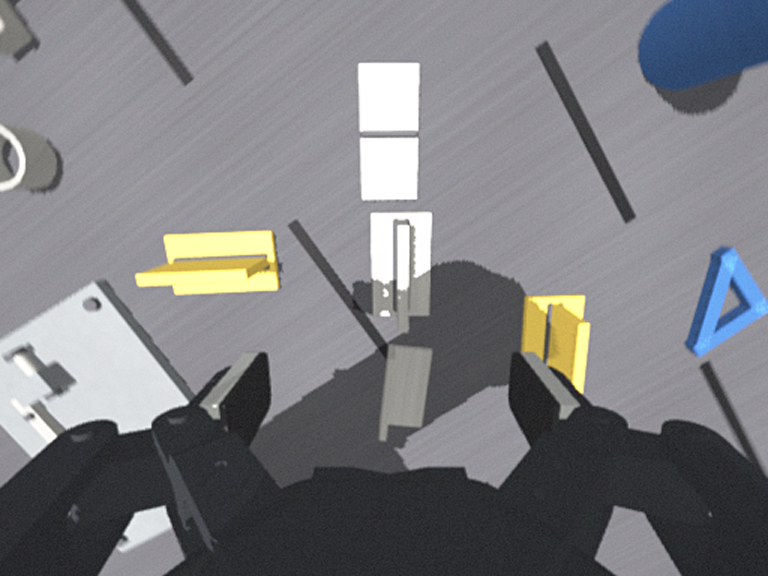

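The picture shows the grey tee at about (175,267), upright in the image. I'll enlarge it and measure its corners.

```bash
python3 - <<'E'
from h import *
shot("wrist","pics/w3.png",crop=(232,130,72,100),scale=6)
E
```

```text
(no output)
```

View pics/w3.png

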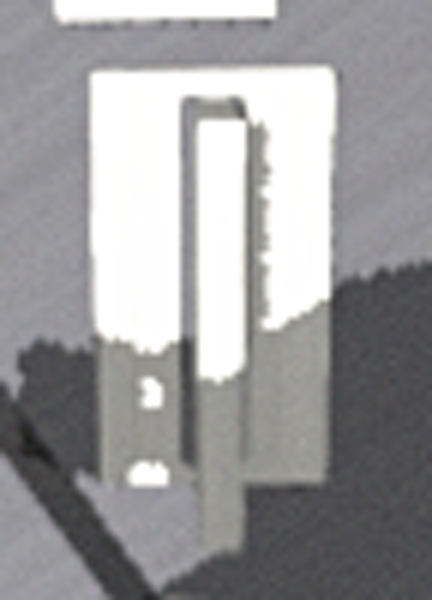

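```bash
python3 - <<'E'
from h import *
s=arm.state(); d=arm.read_camera("wrist"); T=camT(d,s)
f=lambda x,y:((y+.5)/6-.5+130,(x+.5)/6-.5+232)
def go(P,z):
    W=np.array([ray(d,T,f(*p),z) for p in P]); print(W.round(1).tolist(),"mean",W.mean(0).round(1))
    a=(W[0]+W[1]-W[2]-W[3])/2; print("len",np.linalg.norm(a).round(1),"wid",np.linalg.norm(W[0]-W[1]).round(1),np.linalg.norm(W[2]-W[3]).round(1),"ang",np.degrees(np.arctan2(a[1],a[0])).round(2))
    return W.mean(0)
go([(90,70),(336,70),(327,484),(101,484)],8)
c=go([(198,118),(246,118),(243,552),(203,552)],62)
tgt([c[0],c[1],100],-123.3)
for b in arm.landmark_of("side","tee"): 
    ds=arm.read_camera("side"); print(np.round(b["location"],1), ray(ds,camT(ds),b["location"],0).round(1)); 
print("pred side",proj(ds,camT(ds),[c[0],c[1],0]))
E
```

```text
[[589.7, -182.5, 8.0], [561.3, -224.3, 8.0], [486.7, -174.3, 8.0], [514.7, -133.1, 8.0]] mean [ 538.1 -178.6    8. ]
len 89.8 wid 50.6 49.8 ang -33.6
[[574.3, -197.6, 62.0], [569.6, -204.5, 62.0], [502.7, -159.7, 62.0], [507.0, -153.5, 62.0]] mean [ 538.4 -178.8   62. ]
len 80.5 wid 8.3 7.5 ang -33.52
t 3.05 tcp [ 545.  -170.   200.3] jaw yaw -124.16 F [0.3 0.4 0.2] grip 1.002
shift in current axes mm [100.3  11.    0.5]  in final axes [100.3  10.9   0.7]  turn deg [-0.86 -0.    0.  ]
[221.4 284.1] [625.6 -60.4   0. ]
[294.5 232.4] [ 401.6 -243.7    0. ]
[259.5 273.3] [ 533.1 -182.2    0. ]
[341.8 346.3] [ 563.4 -450.4    0. ]
pred side [257.98646516 274.62077772]
```

The sizes match (90 x 50 mm foot, 80 x 8 mm web), and the side camera's point agrees within a few mm. The tee is at (538.3, -178.7), long axis at -33.5°. I'll align, go down to fingertip z = 30, and grip.

>>> arm_command(
  motion=[
    [0.03, 0.011, 0.0005, -0.4, 0, 0, -1],
    [0.045, 0, 0, 0, 0, 0, -1],
    [0.04, 0, 0, 0, 0, 0, -1],
    [0.03, 0, 0, 0, 0, 0, -1],
    [0.015, 0, 0, 0, 0, 0, -1],
    [0.01, 0, 0, 0, 0, 0, -1],
    [0, 0, 0, 0, 0, 0, -1],
  ],
  squeeze=70,
)

```text
time: 4.18
tcp_pos: [538.6, -178.9, 30.4]
ee_rot: [-1.888, 0.57, 1.888]
contact_force: [-0.3, 0.8, 0.8]
grip_width: 1.001
```

```bash
python3 - <<'E'
from h import *
d=shot("wrist","pics/w4.png",scale=1.5)
tgt([538.3,-178.7,30],-123.55)
E
```

```text
t 4.225 tcp [ 538.9 -178.9   30.9] jaw yaw -123.59 F [ 0.3 -0.1  0.1] grip 1.0
shift in current axes mm [0.9 0.2 0.7]  in final axes [0.9 0.2 0.7]  turn deg [-0.04 -0.05  0.02]
```

View pics/w4.png

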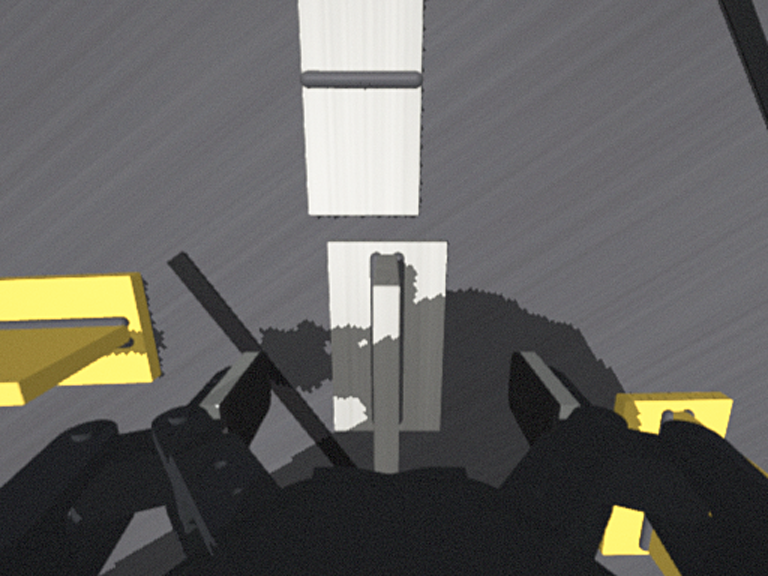

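The web at column ~387 (of 768) lies midway between the fingers (inner pads at about 265 and 512), with the fingers clear of everything. I'll close, wait, then lift.

>>> arm_command(
  motion=[
    [0, 0, 0, 0, 0, 0, 1],
    [0, 0, 0, 0, 0, 0, 1],
    [0, 0, 0, 0, 0, 0, 1],
    [0, 0, 0, 0, 0, 0, 1],
    [0, 0, 0, 0, 0, 0, 1],
    [0, 0, 0, 0, 0, 0, 1],
    [0, 0, 0, 0, 0, 0, 1],
  ],
  squeeze=70,
)

```text
time: 5.1
tcp_pos: [538.6, -178.8, 30.5]
ee_rot: [-1.888, 0.57, 1.888]
contact_force: [-0.2, 0.3, 2.4]
grip_width: 0.082
```

>>> arm_command(
  motion=[
    [-0.005, 0, 0, 0, 0, 0, 1],
    [-0.03, 0, 0, 0, 0, 0, 1],
    [-0.04, 0, 0, 0, 0, 0, 1],
    [-0.045, 0, 0, 0, 0, 0, 1],
    [-0.03, 0, 0, 0, 0, 0, 1],
    [0, 0, 0, 0, 0, 0, 1],
  ],
)

```text
time: 5.85
tcp_pos: [539.2, -178.9, 182.2]
ee_rot: [-1.891, 0.569, 1.884]
contact_force: [-0.2, -0.3, -5.8]
grip_width: 0.082
```

```bash
python3 - <<'E'
from h import *
d=shot("wrist","pics/w5.png",scale=1.5)
tgt([538.3,-178.7,180],-123.55)
E
```

```text
t 5.9 tcp [ 538.  -178.6  180.1] jaw yaw -123.63 F [-0.8 -0.1 -6.6] grip 0.08
shift in current axes mm [ 0.1 -0.1 -0.3]  in final axes [ 0.1 -0.1 -0.3]  turn deg [-0.08  0.    0.05]
```

View pics/w5.png

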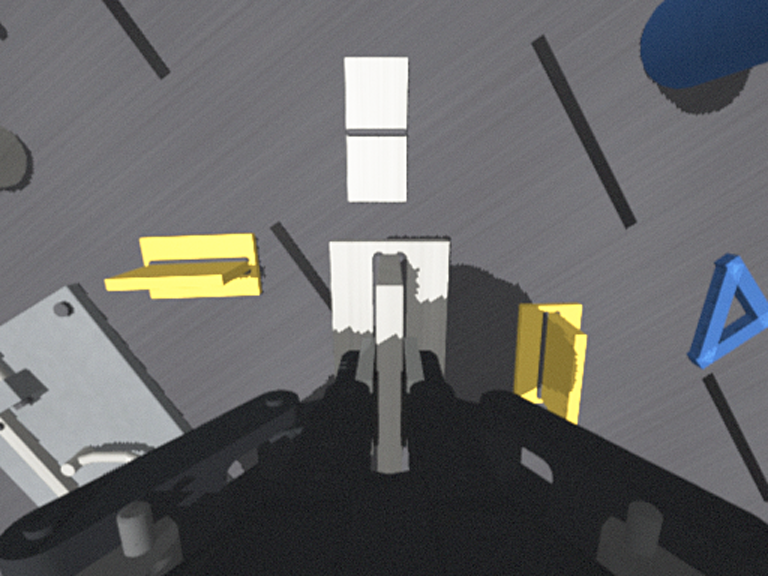

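Held: the opening is steady at 0.08, the wrist load is about 6 N, and the tee sits in the jaws as before. Now I'll turn to the jig's heading and look at the jig with the camera over it.

>>> arm_command(
  motion=[
    [-0.02, 0, 0, -9, 0, 0, 1],
    [-0.02, 0, 0, -9, 0, 0, 1],
    [-0.02, 0, 0, -9, 0, 0, 1],
    [-0.02, 0, 0, -6.5, 0, 0, 1],
    [0, -0.053, 0.0165, 0, 0, 0, 1],
    [0, -0.053, 0.0165, 0, 0, 0, 1],
    [0, -0.053, 0.0165, 0, 0, 0, 1],
    [0, -0.053, 0.0165, 0, 0, 0, 1],
    [0, -0.053, 0.016, 0, 0, 0, 1],
    [0, -0.054, 0.016, 0, 0, 0, 1],
  ],
)

```text
time: 7.15
tcp_pos: [439.0, 141.3, 258.1]
ee_rot: [-2.218, 0.004, 2.225]
contact_force: [1.3, 0.3, -5.5]
grip_width: 0.087
```

>>> arm_command(
  motion=[
    [0, 0, 0, 0, 0, 0, 1],
    [0, 0, 0, 0, 0, 0, 1],
  ],
)

```text
time: 7.4
tcp_pos: [440.0, 140.1, 258.5]
ee_rot: [2.217, -0.003, -2.224]
contact_force: [0.5, -0.1, -5.8]
grip_width: 0.083
```

```bash
python3 - <<'E'
from h import *
s=arm.state(); d=shot("wrist","pics/w6.png",scale=1.5); T=camT(d,s)
tgt([440,140,260],-90)
for n,z in(("jig",0),("fixed_edge",22),("stop_mid",19.5),("pivot",12),("clip_tip",26)):
        for b in arm.landmark_of("wrist",n): print(n,np.round(b["location"],1),round(b["confidence"],2),ray(d,T,b["location"],z).round(1))
E
```

```text
t 7.45 tcp [440.3 139.6 258.8] jaw yaw -90.11 F [ 1.1 -0.3 -4.9] grip 0.081
shift in current axes mm [-1.2 -0.4  0.3]  in final axes [-1.2 -0.4  0.3]  turn deg [-0.11  0.14 -0.1 ]
jig [ 81.1 257. ] 0.56 [560.3 141.3   0. ]
fixed_edge [ 80.4 231.7] 0.81 [558.2 174.5  22. ]
stop_mid [ 40.8 251.4] 0.55 [605.6 148.3  19.5]
pivot [154.3 284.7] 0.86 [460.  101.3  12. ]
pivot [ 79.4 256.7] 0.3 [560.8 141.7  12. ]
clip_tip [ 87.7 258.4] 0.9 [548.8 139.4  26. ]
```

View pics/w6.png

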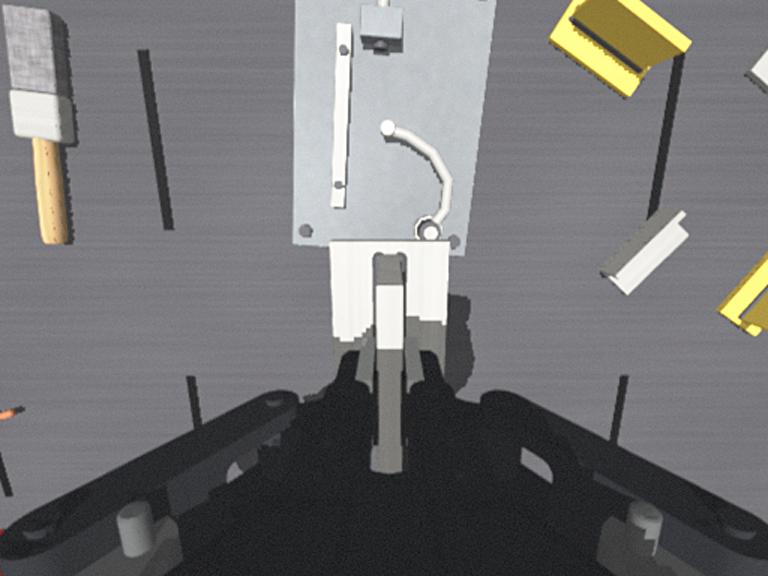

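```bash
python3 - <<'E'
from h import *
S=[]
for i in range(3):
    S.append(arm.state()); d=shot("wrist",f"pics/w7.png",crop=(190,0,150,100),scale=5)
d=shot("wrist",f"pics/w8.png",crop=(190,80,150,95),scale=5)
S.append(arm.state())
print(np.mean([s["tcp_pos"] for s in S],0), np.mean([s["ee_rot"]*np.sign(s["ee_rot"][0]) for s in S],0))
import pickle
p=np.mean([s["tcp_pos"] for s in S],0); r=np.mean([s["ee_rot"]*np.sign(s["ee_rot"][0]) for s in S],0)
pickle.dump((d,dict(tcp_pos=p,ee_rot=r/np.linalg.norm(r)*min(np.pi,np.linalg.norm(r)))),open("v7.pkl","wb"))
E
```

```text
[441.12009561 139.64101788 260.19015321] [ 2.21971441 -0.00355904 -2.22008391]
```

View pics/w7.png

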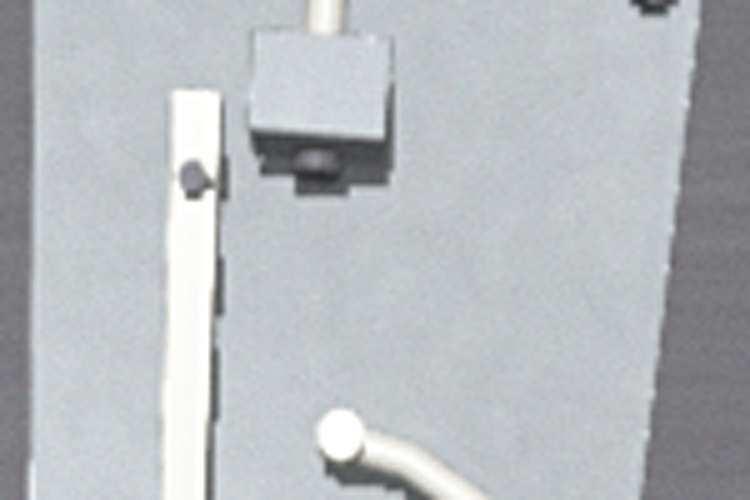

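View pics/w8.png

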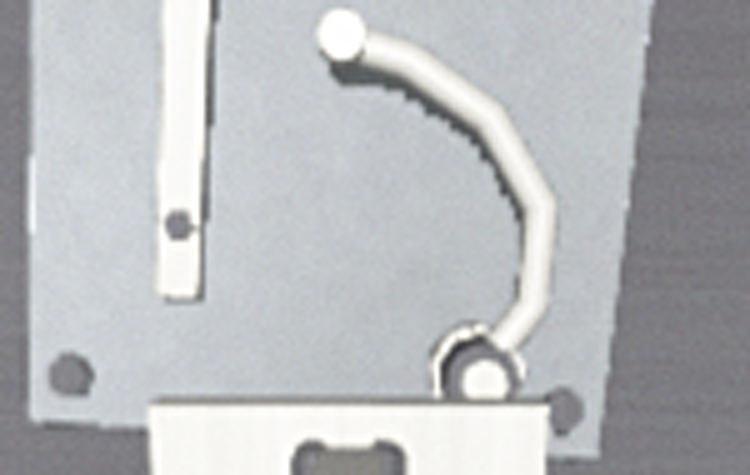

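```bash
cat > jig.py <<'E'
from h import *
import pickle
from scipy.optimize import least_squares
d,s=pickle.load(open("v7.pkl","rb")); T=camT(d,s)
a=lambda x,y:((y+.5)/5-.5,(x+.5)/5-.5+190)
b=lambda x,y:((y+.5)/5-.5+80,(x+.5)/5-.5+190)
pts=[(a(172,90),(70,47,22)),(a(220,90),(70,35,22)),(b(157,298),(-80,47,22)),(b(202,298),(-80,35,22)),
 (b(30,420),(-120,85,12)),(b(598,458),(-120,-85,12)),(a(340,436),(-10,-1,39))]
def w(q,P): 
    c,sn=np.cos(q[2]),np.sin(q[2]); return np.array([q[0]+c*P[0]-sn*P[1],q[1]+sn*P[0]+c*P[1],P[2]])
def res(q): return np.concatenate([ (ray(d,T,p,P[2])-w(q,P))[:2] for p,P in pts])
r=least_squares(res,[560,141,0.0],loss="soft_l1"); q=r.x
E
python3 - <<'E'
from jig import *
print("jig",q[:2].round(2),np.degrees(q[2]).round(2)); print(res(q).reshape(-1,2).round(2))
def inv(Pw): 
    c,sn=np.cos(q[2]),np.sin(q[2]); D=Pw[:2]-q[:2]; return np.round([c*D[0]+sn*D[1],-sn*D[0]+c*D[1]],1)
for p in [(255,30),(390,38),(385,140),(250,130)]: print("blk",inv(ray(d,T,a(*p),34)))
for p in [(33,0),(33,490)]: print("L",inv(ray(d,T,a(*p),12)))
for p in [(700,0),(643,490)]: print("R",inv(ray(d,T,a(*p),12)))
# screw end: bottom visible rim
for p in [(318,153),(318,165),(318,180)]: print("scr",inv(ray(d,T,a(*p),26)),inv(ray(d,T,a(*p),19.5)),inv(ray(d,T,a(*p),13)))
for x in range(36,64,4):
  o=[]
  for dy,dz in((0,6.5),(6.5,0),(-6.5,0),(0,-6.5)):
    r_,c_=proj(d,T,w(q,(x,10+dy,19.5+dz))); o+= [((c_-190+.5)*5-.5).round(),((r_+.5)*5-.5).round()]
  print(x,o)
E
```

```text
jig [561.2  139.26] -3.64
[[-0.77 -0.06]
 [ 0.   -0.1 ]
 [-0.43 -0.16]
 [ 0.33 -0.78]
 [ 1.2  -0.56]
 [ 0.57  1.31]
 [-0.69  0.81]]
blk [79.3 25.8]
blk [79.7 -6.7]
blk [58. -7.]
blk [58. 26.]
L [90.1 83.8]
L [-26.9  83.7]
R [101.1 -84.5]
R [-16.2 -84.4]
scr [56.5  9.5] [58.3  9.7] [60.2  9.9]
scr [53.8  9.3] [55.6  9.6] [57.5  9.8]
scr [50.4  9.1] [52.2  9.4] [54.   9.6]
36 [np.float64(311.0), np.float64(243.0), np.float64(287.0), np.float64(248.0), np.float64(337.0), np.float64(252.0), np.float64(313.0), np.float64(256.0)]
40 [np.float64(312.0), np.float64(226.0), np.float64(288.0), np.float64(231.0), np.float64(338.0), np.float64(235.0), np.float64(313.0), np.float64(239.0)]
44 [np.float64(313.0), np.float64(208.0), np.float64(288.0), np.float64(214.0), np.float64(339.0), np.float64(217.0), np.float64(314.0), np.float64(223.0)]
48 [np.float64(314.0), np.float64(191.0), np.float64(289.0), np.float64(196.0), np.float64(340.0), np.float64(200.0), np.float64(315.0), np.float64(206.0)]
52 [np.float64(315.0), np.float64(173.0), np.float64(290.0), np.float64(179.0), np.float64(341.0), np.float64(183.0), np.float64(316.0), np.float64(188.0)]
56 [np.float64(316.0), np.float64(155.0), np.float64(291.0), np.float64(161.0), np.float64(342.0), np.float64(165.0), np.float64(317.0), np.float64(171.0)]
60 [np.float64(317.0), np.float64(137.0), np.float64(292.0), np.float64(144.0), np.float64(343.0), np.float64(147.0), np.float64(318.0), np.float64(154.0)]
```

Jig fit: origin (561.2, 139.3), yaw -3.64°, residuals mostly under 1 mm. The block front is at jig x = 58, so the screw end is at about x = 53, which agrees with what shows of the screw. Next I'll check how the tee sits in the hand and work out the approach.

```bash
cat >> jig.py <<'E'
JY=np.degrees(q[2])
def goal(x,y,z,dy=0.): # tee origin in jig coords -> tcp target
    P=w(q,(x,y,z+30.4)); print("goal tcp",P.round(1)); tgt(P,-90+JY+dy)
E
python3 - <<'E'
from jig import *
Tt=np.array(d["T_tool_cam"])
def tool(rc,xt):
    r,c=rc; v=Tt[:3,:3]@np.array([(c-d["cx"])/d["fx"],(r-d["cy"])/d["fy"],1.0]); o=Tt[:3,3]; return (o+v*(xt-o[0])/v[0]).round(2)
for p in [(148,403),(550,403)]: print("foot front top",tool(b(*p),22.5))
f=lambda x,y:((y+.5)/1.5-.5,(x+.5)/1.5-.5)
for p in [(376,285),(405,285),(372,471),(409,471)]: print("web top",tool(f(*p),-31.5))
s=arm.state()
goal(2,40,27)
goal(2,40,90)
E
```

```text
foot front top [ 22.5 -23.4 -44.1]
foot front top [ 22.5   26.25 -44.11]
web top [-31.5   -2.41 -39.13]
web top [-31.5    5.84 -39.13]
web top [-31.5   -4.25  23.49]
web top [-31.5    7.81  23.49]
goal tcp [565.7 179.1  57.4]
t 7.9 tcp [441.1 139.9 260.3] jaw yaw -90.15 F [ 0.1  0.3 -5.4] grip 0.085
shift in current axes mm [ 202.9  -39.4 -124.6]  in final axes [ 202.9  -47.  -121.9]  turn deg [3.49 0.   0.  ]
goal tcp [565.7 179.1 120.4]
t 7.9 tcp [441.1 139.9 260.3] jaw yaw -90.15 F [ 0.1  0.3 -5.4] grip 0.085
shift in current axes mm [ 139.9  -39.4 -124.6]  in final axes [ 139.9  -47.  -121.9]  turn deg [3.49 0.   0.  ]
```

>>> arm_command(
  motion=[
    [0, 0, 0, 3.5, 0, 0, 1],
    [0.035, -0.012, -0.0305, 0, 0, 0, 1],
    [0.035, -0.012, -0.0305, 0, 0, 0, 1],
    [0.035, -0.012, -0.0305, 0, 0, 0, 1],
    [0.035, -0.011, -0.0305, 0, 0, 0, 1],
    [0, 0, 0, 0, 0, 0, 1],
    [0, 0, 0, 0, 0, 0, 1],
  ],
)

```text
time: 8.78
tcp_pos: [565.7, 179.3, 120.1]
ee_rot: [-2.189, 0.07, 2.19]
contact_force: [-0.0, -0.2, -4.6]
grip_width: 0.082
```

```bash
python3 - <<'E'
from jig import *
shot("wrist","pics/w9.png",scale=1.5); shot("side","pics/s9.png",crop=(180,120,130,100),scale=6)
goal(2,40,27)
E
```

```text
goal tcp [565.7 179.1  57.4]
t 8.875 tcp [565.8 179.7 121.5] jaw yaw -93.59 F [ 0.1  1.2 -5.3] grip 0.082
shift in current axes mm [64.1  0.7  0.1]  in final axes [64.1  0.6  0. ]  turn deg [ 0.05 -0.08  0.06]
```

View pics/w9.png

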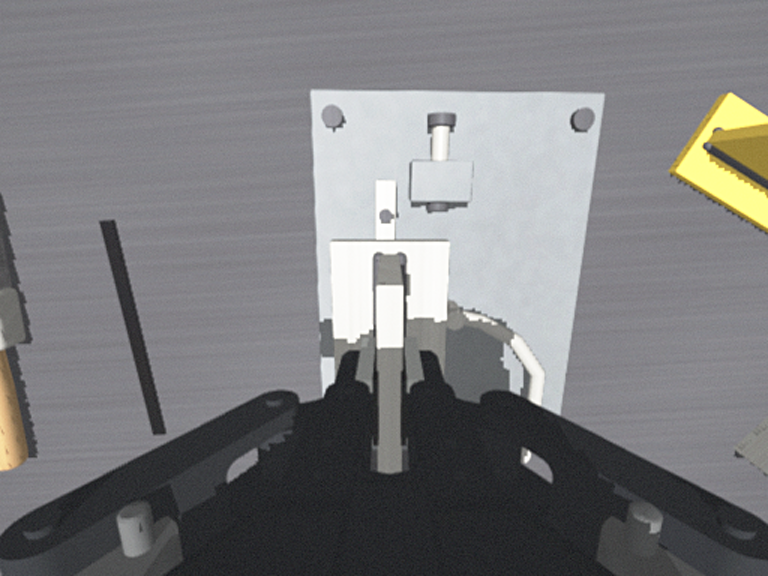

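View pics/s9.png

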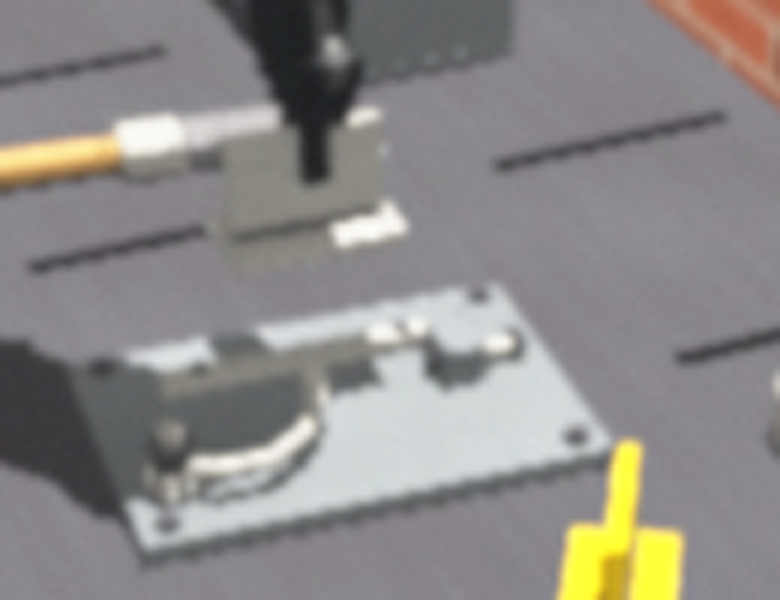

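The tee is over the fixed edge with the nose clear to its right. Block and screw end show at about (208,438) in the 1.5x view. I'll refine the jig pose from this closer view.

```bash
python3 - <<'E'
from h import *
import pickle
S=[]
for i in range(3):
    S.append(arm.state()); d=shot("wrist","pics/w10.png",crop=(200,50,140,100),scale=5)
p=np.mean([s["tcp_pos"] for s in S],0); r=np.mean([s["ee_rot"]*-np.sign(s["ee_rot"][0]) for s in S],0)
print(p,r)
pickle.dump((d,dict(tcp_pos=p,ee_rot=r)),open("v10.pkl","wb"))
E
```

```text
[565.80330254 179.75325435 121.6847031 ] [-2.19095652  0.06717018  2.1871235 ]
```

View pics/w10.png

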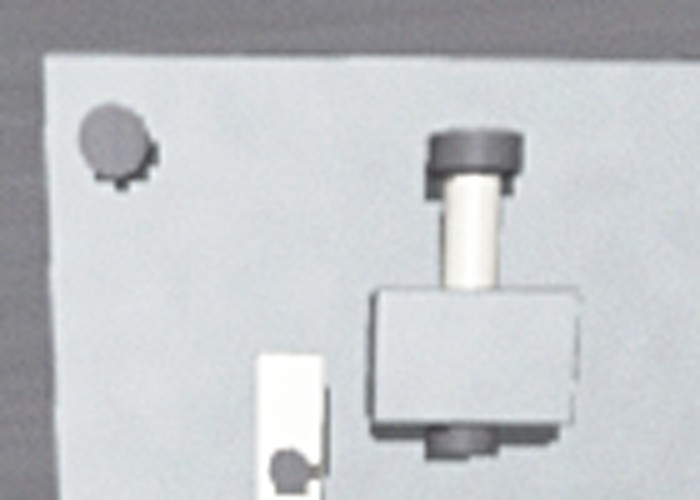

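```bash
python3 - <<'E'
from jig import *
d,s=pickle.load(open("v10.pkl","rb")); T=camT(d,s)
a=lambda x,y:((y+.5)/5-.5+50,(x+.5)/5-.5+200)
f=lambda x,y:((y+.5)/1.5-.5,(x+.5)/1.5-.5)
def inv(Pw): 
    c,sn=np.cos(q[2]),np.sin(q[2]); D=Pw[:2]-q[:2]; return np.round([c*D[0]+sn*D[1],-sn*D[0]+c*D[1]],1)
for n,p,z in [("strip 70,47",a(257,353),22),("strip 70,35",a(326,353),22),("plate 120,85",a(44,57),12),("plate 120,-85",f(603,94),12),
  ("strip face y35",a(324,490),22),("blk f",a(371,421),34),("blk f",a(573,424),34),("blk b",a(375,287),34),("blk b",a(580,291),34),("L edge y85",a(60,490),12)]:
    print(n,inv(ray(d,T,p,z)))
for x in range(50,60,2):
  o=[]
  for dy,dz in((0,6.5),(6.5,0),(-6.5,0),(0,-6.5)):
    r_,c_=proj(d,T,w(q,(x,10+dy,19.5+dz))); o+= [int((c_-200+.5)*5-.5),int((r_-50+.5)*5-.5)]
  print(x,o)
print("tee foot front corners seen, z=27+63-ish+8", inv(ray(d,T,f(331,240),s["tcp_pos"][2]-22.4)),inv(ray(d,T,f(449,240),s["tcp_pos"][2]-22.4)))
E
```

```text
strip 70,47 [70.4 46.8]
strip 70,35 [70.4 34.8]
plate 120,85 [119.5  83.5]
plate 120,-85 [118.5 -83.3]
strip face y35 [46.7 35. ]
blk f [59.3 27.3]
blk f [58.9 -6.7]
blk b [80.8 27. ]
blk b [80.2 -6.6]
L edge y85 [45.7 84.1]
50 [466, 473, 426, 470, 498, 470, 457, 467]
52 [466, 461, 426, 459, 498, 459, 458, 456]
54 [467, 450, 426, 447, 498, 447, 458, 445]
56 [467, 438, 426, 436, 499, 436, 459, 434]
58 [467, 426, 427, 425, 499, 425, 459, 423]
tee foot front corners seen, z=27+63-ish+8 [46.5 63.4] [46.5 14.9]
```

The pose holds: strip corners within 0.5 mm, screw end at x ≈ 53, and the tee's front seen at 46.5 (47 expected). Going down to 15 mm above the bed, beside the nose.

>>> arm_command(
  motion=[
    [0.02, 0, 0, 0, 0, 0, 1],
    [0.02, 0, 0, 0, 0, 0, 1],
    [0.015, 0, 0, 0, 0, 0, 1],
    [0.008, 0, 0, 0, 0, 0, 1],
    [0, 0, 0, 0, 0, 0, 1],
    [0, 0, 0, 0, 0, 0, 1],
  ],
)

```text
time: 9.78
tcp_pos: [566.2, 179.9, 58.0]
ee_rot: [-2.19, 0.068, 2.188]
contact_force: [-0.4, 0.2, -4.7]
grip_width: 0.081
```

```bash
python3 - <<'E'
from jig import *
shot("wrist","pics/w11.png",scale=1.5); shot("side","pics/s11.png",crop=(180,120,130,100),scale=6)
goal(2,9,27)
E
```

```text
goal tcp [563.8 148.1  57.4]
t 9.875 tcp [566.1 179.8  58. ] jaw yaw -93.59 F [ 0.4  0.  -4.7] grip 0.083
shift in current axes mm [ 0.6 31.8  0.4]  in final axes [ 0.6 31.8  0.4]  turn deg [ 0.04 -0.06  0.04]
```

View pics/w11.png

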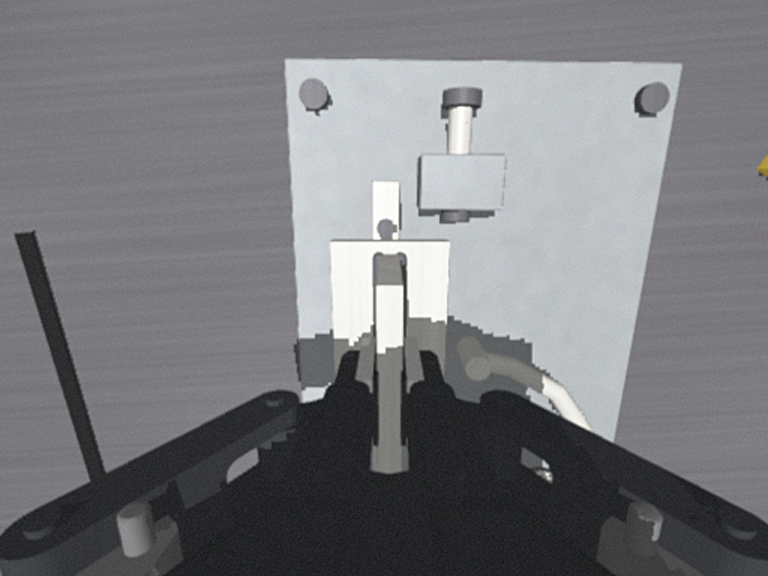

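View pics/s11.png

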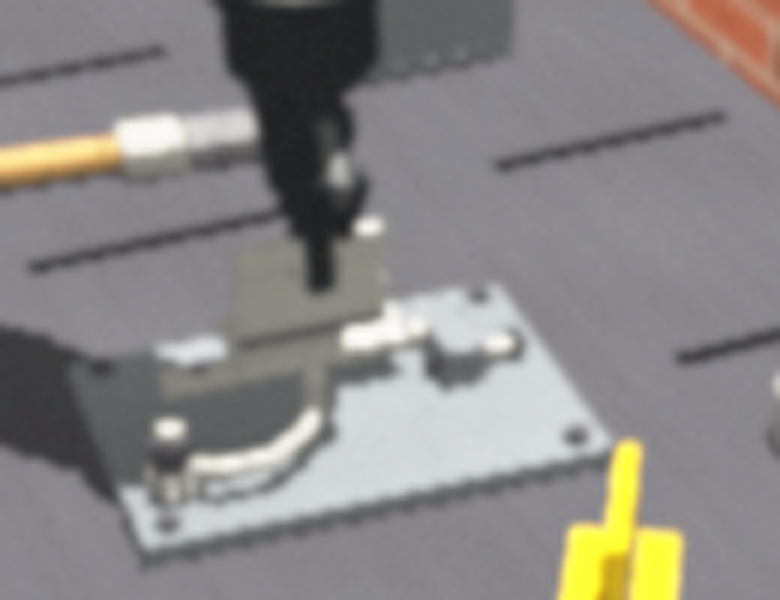

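The nose is just right of the foot's side at (365,478), about 10 mm clear. Pushing it back now with small steps to jig -y.

>>> arm_command(
  motion=[
    [0, 0.006, 0, 0, 0, 0, 1],
    [0, 0.005, 0, 0, 0, 0, 1],
    [0, 0.004, 0, 0, 0, 0, 1],
    [0, 0.004, 0, 0, 0, 0, 1],
    [0, 0.004, 0, 0, 0, 0, 1],
    [0, 0.004, 0, 0, 0, 0, 1],
    [0, 0.004, 0, 0, 0, 0, 1],
    [0, 0.003, 0, 0, 0, 0, 1],
    [0, 0, 0, 0, 0, 0, 1],
  ],
)

```text
time: 11.0
tcp_pos: [565.4, 147.1, 58.3]
ee_rot: [-2.192, 0.065, 2.184]
contact_force: [1.4, 7.1, -5.3]
grip_width: 0.08
```

```bash
python3 - <<'E'
from jig import *
shot("wrist","pics/w12.png",scale=1.5); shot("side","pics/s12.png",crop=(180,120,130,100),scale=6)
goal(2,7,12)
E
```

```text
goal tcp [563.6 146.1  42.4]
t 11.1 tcp [565.4 147.2  58.3] jaw yaw -93.58 F [ 2.   5.9 -3.9] grip 0.081
shift in current axes mm [15.9  1.3  1.7]  in final axes [15.9  1.2  1.6]  turn deg [ 0.06 -0.22  0.18]
```

View pics/w12.png

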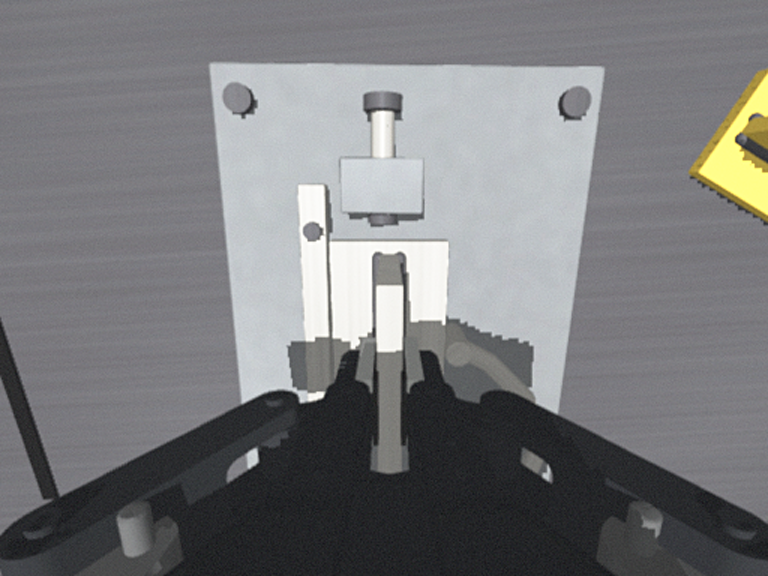

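View pics/s12.png

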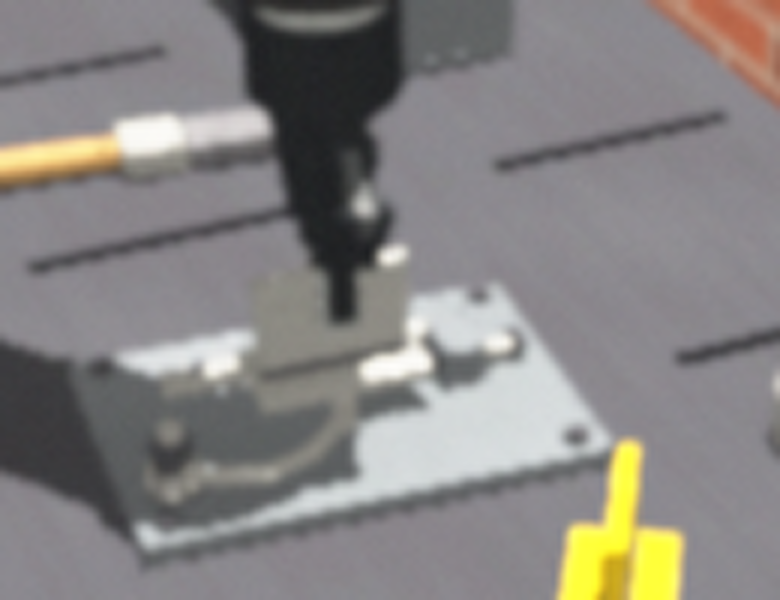

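```bash
cat >> jig.py <<'E'
def inv(Pw): 
    c,sn=np.cos(q[2]),np.sin(q[2]); D=Pw[:2]-q[:2]; return np.round([c*D[0]+sn*D[1],-sn*D[0]+c*D[1]],1)
E
python3 - <<'E'
from jig import *
s=arm.state(); d=shot("wrist","pics/w13.png",crop=(190,90,120,130),scale=5); T=camT(d,s); print(s["tcp_pos"])
pickle.dump((d,s),open("v13.pkl","wb"))
E
```

```text
[565.35994205 147.2289487   58.26478376]
```

View pics/w13.png

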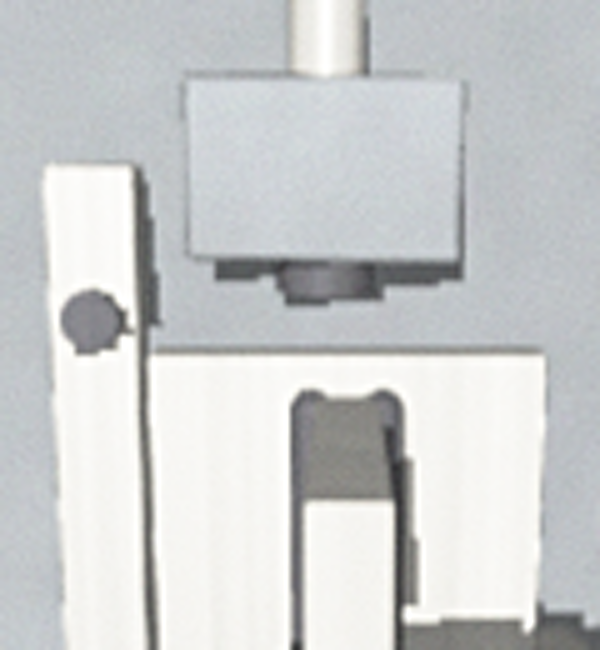

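```bash
python3 - <<'E'
from jig import *
d,s=pickle.load(open("v13.pkl","rb")); T=camT(d,s)
a=lambda x,y:((y+.5)/5-.5+90,(x+.5)/5-.5+190)
zf=s["tcp_pos"][2]-22.3
for n,p,z in [("strip 70,47",(46,166),22),("strip 70,35",(135,166),22),("strip face",(144,400),22),("strip face",(147,600),22),("foot L",(152,352),zf),("foot R",(544,352),zf),("foot Lb",(157,600),zf),("blkf",(190,257),34),("blkf",(462,260),34)]: print(n,inv(ray(d,T,a(*p),z)))
for x in range(50,58,2):
  o=[]
  for dy,dz in((0,6.5),(6.5,0),(-6.5,0),(0,-6.5)):
    r_,c_=proj(d,T,w(q,(x,10+dy,19.5+dz))); o+= [int((c_-190+.5)*5-.5),int((r_-90+.5)*5-.5)]
  print(x,o)
E
```

```text
strip 70,47 [70.1 46.2]
strip 70,35 [70.2 34.7]
strip face [39.6 34.7]
strip face [11.1 35.4]
foot L [48.  31.3]
foot R [ 48.1 -17.1]
foot Lb [15.8 31.8]
blkf [59.4 26.5]
blkf [59.1 -6.9]
50 [325, 326, 278, 320, 374, 320, 327, 315]
52 [325, 310, 278, 305, 375, 305, 327, 300]
54 [325, 295, 278, 290, 375, 290, 327, 286]
56 [325, 279, 278, 275, 375, 275, 327, 271]
```

The foot lies at y = +31.3 to -17.1, so 3 mm clear of the fixed edge and parallel to it. Its front is about 5 mm short of the screw end, and the arm is pushed back with 6–7 N. Lowering.

>>> arm_command(
  motion=[
    [0.004, 0, 0, 0, 0, 0, 1],
    [0.004, 0, 0, 0, 0, 0, 1],
    [0.003, 0, 0, 0, 0, 0, 1],
    [0.002, 0, 0, 0, 0, 0, 1],
    [0, 0, 0, 0, 0, 0, 1],
  ],
)

```text
time: 11.78
tcp_pos: [564.8, 147.1, 44.8]
ee_rot: [-2.191, 0.066, 2.185]
contact_force: [2.7, 6.1, -6.6]
grip_width: 0.082
```

>>> arm_command(
  motion=[
    [0.001, 0, 0, 0, 0, 0, 1],
    [0, 0, 0, 0, 0, 0, 1],
  ],
)

```text
time: 12.02
tcp_pos: [564.8, 147.0, 44.0]
ee_rot: [-2.191, 0.066, 2.185]
contact_force: [0.3, 7.4, -6.0]
grip_width: 0.081
```

>>> arm_command(
  motion=[
    [0.0008, 0, 0, 0, 0, 0, 1],
    [0, 0, 0, 0, 0, 0, 1],
  ],
)

```text
time: 12.28
tcp_pos: [564.8, 147.1, 43.2]
ee_rot: [-2.191, 0.066, 2.185]
contact_force: [-0.2, 6.9, -5.3]
grip_width: 0.081
```

>>> arm_command(
  motion=[
    [0.0005, 0, 0, 0, 0, 0, 1],
    [0, 0, 0, 0, 0, 0, 1],
  ],
)

```text
time: 12.52
tcp_pos: [564.9, 147.0, 42.9]
ee_rot: [-2.192, 0.066, 2.185]
contact_force: [0.9, 7.5, -3.9]
grip_width: 0.082
```

>>> arm_command(
  motion=[
    [0.0004, 0, 0, 0, 0, 0, 1],
    [0, 0, 0, 0, 0, 0, 1],
  ],
)

```text
time: 12.78
tcp_pos: [565.0, 147.1, 42.8]
ee_rot: [-2.192, 0.065, 2.185]
contact_force: [-0.6, 6.6, -0.3]
grip_width: 0.084
```

Bed contact felt (wrist load down from -6 to about 0 N). Now easing towards the fixed edge and watching Fy.

>>> arm_command(
  motion=[
    [0, -0.001, 0, 0, 0, 0, 1],
    [0, -0.001, 0, 0, 0, 0, 1],
    [0, 0, 0, 0, 0, 0, 1],
  ],
)

```text
time: 13.15
tcp_pos: [564.7, 148.7, 42.7]
ee_rot: [-2.191, 0.066, 2.186]
contact_force: [-0.6, 6.0, -0.2]
grip_width: 0.08
```

>>> arm_command(
  motion=[
    [0, -0.0006, 0, 0, 0, 0, 1],
    [0, 0, 0, 0, 0, 0, 1],
  ],
)

```text
time: 13.4
tcp_pos: [564.7, 149.1, 42.7]
ee_rot: [-2.191, 0.067, 2.186]
contact_force: [-1.1, 6.0, 2.5]
grip_width: 0.084
```

>>> arm_command(
  motion=[
    [0, -0.0005, 0, 0, 0, 0, 1],
    [0, 0, 0, 0, 0, 0, 1],
  ],
)

```text
time: 13.65
tcp_pos: [564.7, 149.3, 42.7]
ee_rot: [-2.191, 0.067, 2.187]
contact_force: [-1.0, 4.4, 5.6]
grip_width: 0.08
```

>>> arm_command(
  motion=[
    [0, -0.0005, 0, 0, 0, 0, 1],
    [0, 0, 0, 0, 0, 0, 1],
  ],
)

```text
time: 13.9
tcp_pos: [564.7, 149.5, 42.6]
ee_rot: [-2.191, 0.068, 2.187]
contact_force: [-0.7, 2.6, 6.3]
grip_width: 0.081
```

```bash
python3 - <<'E'
from jig import *
s=arm.state(); d=shot("wrist","pics/w14.png",crop=(190,90,120,130),scale=5); T=camT(d,s); print(s["tcp_pos"],s["contact_force"],s["torque"])
pickle.dump((d,s),open("v14.pkl","wb"))
goal(8,10,12)
E
```

```text
[564.66022665 149.47653221  42.64836975] [-0.72328565  2.64500169  6.3267325 ] [ 1.23932901  0.40847103 -0.05934462]
goal tcp [569.8 148.7  42.4]
t 13.95 tcp [564.7 149.5  42.6] jaw yaw -93.57 F [-1.1  3.2  5.6] grip 0.081
shift in current axes mm [ 0.2  0.4 -5.2]  in final axes [ 0.2  0.4 -5.2]  turn deg [ 0.06 -0.1   0.04]
```

View pics/w14.png

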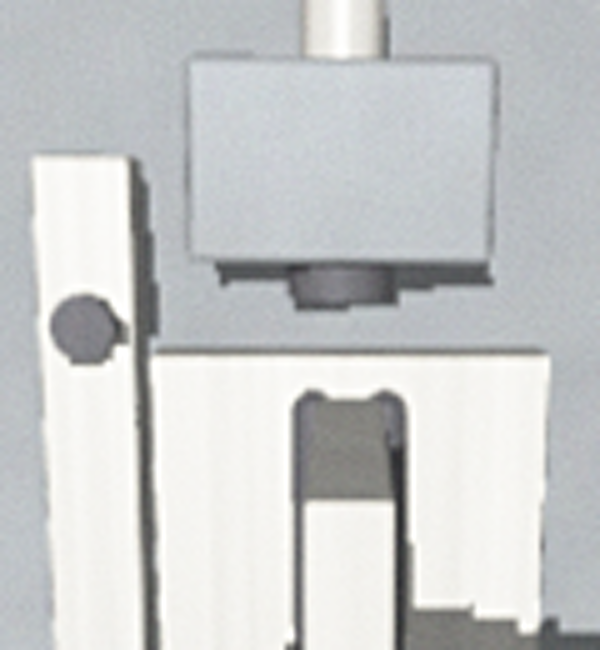

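```bash
python3 - <<'E'
from jig import *
d,s=pickle.load(open("v14.pkl","rb")); T=camT(d,s)
a=lambda x,y:((y+.5)/5-.5+90,(x+.5)/5-.5+190)
for n,p,z in [("strip 70,47",(33,157),22),("strip 70,35",(134,157),22),("strip face",(143,400),22),("strip face",(148,600),22),("foot L",(154,352),20),("foot R",(547,352),20),("foot Lb",(159,600),20),("foot Rb",(541,600),20),("blkf",(190,257),34),("blkf",(490,262),34)]: print(n,inv(ray(d,T,a(*p),z)))
for x in range(48,58,2):
  o=[]
  for dy,dz in((0,6.5),(6.5,0),(-6.5,0),(0,-6.5)):
    r_,c_=proj(d,T,w(q,(x,10+dy,19.5+dz))); o+= [int((c_-190+.5)*5-.5),int((r_-90+.5)*5-.5)]
  print(x,o)
E
```

```text
strip 70,47 [70.3 46.3]
strip 70,35 [70.3 34.4]
strip face [41.4 34.5]
strip face [15.5 34.9]
foot L [47.1 33.2]
foot R [ 47.2 -15.4]
foot Lb [14.8 33.8]
foot Rb [ 14.9 -15.9]
blkf [59.6 26.8]
blkf [59.1 -6.6]
48 [341, 351, 289, 344, 394, 344, 342, 337]
50 [341, 334, 289, 328, 394, 328, 342, 321]
52 [341, 317, 288, 311, 394, 311, 342, 306]
54 [341, 300, 288, 295, 394, 295, 342, 290]
56 [341, 283, 288, 278, 394, 279, 342, 274]
```

Still about 1.2 mm from the fixed edge, with the bed load grown a little. I'll lift 0.3 mm and continue to +y.

>>> arm_command(
  motion=[
    [-0.0003, -0.0004, 0, 0, 0, 0, 1],
    [0, -0.0003, 0, 0, 0, 0, 1],
    [0, 0, 0, 0, 0, 0, 1],
  ],
)

```text
time: 14.32
tcp_pos: [564.5, 150.1, 42.6]
ee_rot: [-2.191, 0.068, 2.188]
contact_force: [-0.4, 3.5, 6.6]
grip_width: 0.084
```

>>> arm_command(
  motion=[
    [0, -0.0005, 0, 0, 0, 0, 1],
    [0, 0, 0, 0, 0, 0, 1],
  ],
)

```text
time: 14.58
tcp_pos: [564.4, 150.5, 42.6]
ee_rot: [-2.191, 0.068, 2.188]
contact_force: [-0.7, 3.4, 6.9]
grip_width: 0.083
```

>>> arm_command(
  motion=[
    [0, -0.0005, 0, 0, 0, 0, 1],
    [0, 0, 0, 0, 0, 0, 1],
  ],
)

```text
time: 14.82
tcp_pos: [564.4, 150.9, 42.6]
ee_rot: [-2.191, 0.068, 2.188]
contact_force: [-1.3, 2.2, 6.7]
grip_width: 0.081
```

>>> arm_command(
  motion=[
    [-0.0002, -0.0004, 0, 0, 0, 0, 1],
    [0, 0, 0, 0, 0, 0, 1],
  ],
)

```text
time: 15.08
tcp_pos: [564.4, 151.0, 42.6]
ee_rot: [-2.19, 0.069, 2.189]
contact_force: [-0.7, 0.7, 6.6]
grip_width: 0.083
```

>>> arm_command(
  motion=[
    [0, -0.0004, 0, 0, 0, 0, 1],
    [0, 0, 0, 0, 0, 0, 1],
  ],
)

```text
time: 15.32
tcp_pos: [564.4, 151.0, 42.7]
ee_rot: [-2.19, 0.07, 2.189]
contact_force: [0.1, -1.0, 5.4]
grip_width: 0.083
```

```bash
python3 - <<'E'
from jig import *
s=arm.state(); d=shot("wrist","pics/w15.png",crop=(190,90,120,130),scale=5); T=camT(d,s); print(s["tcp_pos"],s["contact_force"],s["torque"])
pickle.dump((d,s),open("v15.pkl","wb"))
goal(8,10,12)
E
```

```text
[564.36763336 151.03874745  42.66055151] [ 0.0517269  -0.9930413   5.43874573] [-0.27031791 -0.17343514 -0.16197283]
goal tcp [569.8 148.7  42.4]
t 15.375 tcp [564.4 151.1  42.7] jaw yaw -93.61 F [ 0.5 -0.2  6.4] grip 0.083
shift in current axes mm [ 0.3  2.  -5.6]  in final axes [ 0.3  2.  -5.6]  turn deg [ 0.03 -0.04 -0.03]
```

View pics/w15.png

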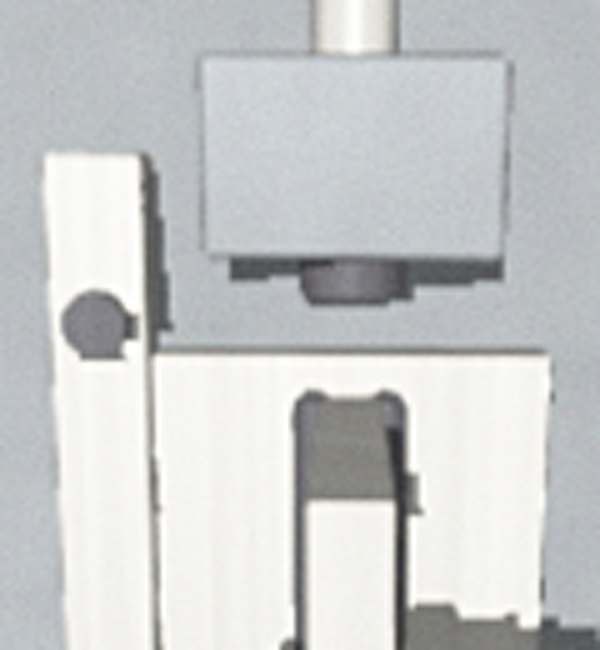

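Flush: the gap at the strip (column ~153) has closed and Fy dropped through zero. Now sliding to the stop in small steps, watching Fx.

>>> arm_command(
  motion=[
    [-0.0002, 0, -0.001, 0, 0, 0, 1],
    [0, 0, -0.001, 0, 0, 0, 1],
    [0, 0, -0.001, 0, 0, 0, 1],
    [0, 0, 0, 0, 0, 0, 1],
  ],
)

```text
time: 15.88
tcp_pos: [566.0, 150.9, 42.6]
ee_rot: [-2.188, 0.07, 2.191]
contact_force: [-5.5, 0.9, 9.8]
grip_width: 0.079
```

>>> arm_command(
  motion=[
    [0, 0, -0.0007, 0, 0, 0, 1],
    [0, 0, 0, 0, 0, 0, 1],
  ],
)

```text
time: 16.12
tcp_pos: [566.6, 150.9, 42.6]
ee_rot: [-2.188, 0.07, 2.191]
contact_force: [-6.0, 3.3, 10.2]
grip_width: 0.082
```

>>> arm_command(
  motion=[
    [0, 0, -0.0005, 0, 0, 0, 1],
    [0, 0, 0, 0, 0, 0, 1],
  ],
)

```text
time: 16.38
tcp_pos: [567.0, 150.8, 42.6]
ee_rot: [-2.188, 0.07, 2.192]
contact_force: [-6.5, 1.4, 10.0]
grip_width: 0.08
```

Sliding friction is about 6 N and the arm is soft (about 5 N/mm), so steps of 0.5 mm are safe. I'll take a little weight off the bed and continue.

>>> arm_command(
  motion=[
    [-0.0004, 0, -0.0005, 0, 0, 0, 1],
    [0, 0, -0.0005, 0, 0, 0, 1],
    [0, 0, 0, 0, 0, 0, 1],
  ],
)

```text
time: 16.75
tcp_pos: [567.9, 150.7, 42.7]
ee_rot: [-2.187, 0.071, 2.192]
contact_force: [-4.5, 1.8, 7.4]
grip_width: 0.08
```

>>> arm_command(
  motion=[
    [0, 0, -0.0005, 0, 0, 0, 1],
    [0, 0, 0, 0, 0, 0, 1],
  ],
)

```text
time: 17.0
tcp_pos: [568.4, 150.7, 42.6]
ee_rot: [-2.187, 0.071, 2.192]
contact_force: [-5.1, 1.2, 7.3]
grip_width: 0.078
```

>>> arm_command(
  motion=[
    [0, 0, -0.0005, 0, 0, 0, 1],
    [0, 0, 0, 0, 0, 0, 1],
  ],
)

```text
time: 17.25
tcp_pos: [568.9, 150.7, 42.6]
ee_rot: [-2.187, 0.071, 2.192]
contact_force: [-4.8, 3.5, 7.3]
grip_width: 0.08
```

>>> arm_command(
  motion=[
    [0, 0, -0.0005, 0, 0, 0, 1],
    [0, 0, 0, 0, 0, 0, 1],
  ],
)

```text
time: 17.5
tcp_pos: [569.4, 150.6, 42.6]
ee_rot: [-2.187, 0.071, 2.192]
contact_force: [-5.0, 3.3, 7.2]
grip_width: 0.08
```

Moved 5 mm so far, and the friction is steady at 5 N. A few finer steps until Fx rises.

>>> arm_command(
  motion=[
    [0, 0, -0.0004, 0, 0, 0, 1],
    [0, 0, 0, 0, 0, 0, 1],
  ],
)

```text
time: 17.75
tcp_pos: [569.8, 150.6, 42.7]
ee_rot: [-2.187, 0.071, 2.192]
contact_force: [-5.3, 3.0, 7.2]
grip_width: 0.077
```

>>> arm_command(
  motion=[
    [0, 0, -0.0004, 0, 0, 0, 1],
    [0, 0, 0, 0, 0, 0, 1],
  ],
)

```text
time: 18.0
tcp_pos: [570.1, 150.6, 42.6]
ee_rot: [-2.187, 0.071, 2.192]
contact_force: [-5.4, 1.7, 7.3]
grip_width: 0.083
```

>>> arm_command(
  motion=[
    [0, 0, -0.0004, 0, 0, 0, 1],
    [0, 0, 0, 0, 0, 0, 1],
  ],
)

```text
time: 18.25
tcp_pos: [570.5, 150.6, 42.7]
ee_rot: [-2.187, 0.071, 2.192]
contact_force: [-5.7, 1.7, 8.5]
grip_width: 0.08
```

```bash
python3 - <<'E'
from jig import *
s=arm.state(); d=shot("wrist","pics/w16.png",crop=(190,90,120,130),scale=5); print(s["tcp_pos"],s["contact_force"],s["torque"])
goal(8,10,12)
E
```

```text
[570.53854764 150.58842248  42.65148587] [-5.71736521  1.66688325  8.52875455] [ 0.83085746  1.79077275 -0.19430767]
goal tcp [569.8 148.7  42.4]
t 18.3 tcp [570.5 150.6  42.7] jaw yaw -93.64 F [-6.   3.1  6.7] grip 0.084
shift in current axes mm [0.3 1.9 0.6]  in final axes [0.3 1.9 0.6]  turn deg [-0.    0.12 -0.06]
```

View pics/w16.png

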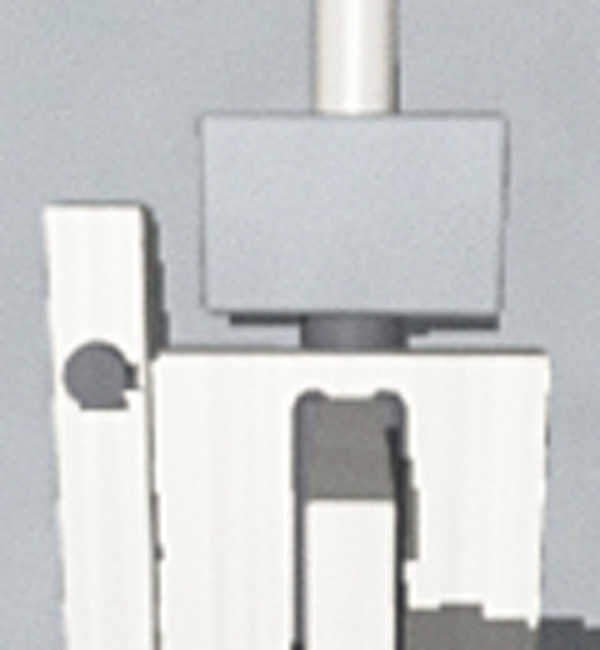

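The screw end now meets the foot's front edge in the image (row ~350), about to touch. Going on in 0.3 mm steps.

>>> arm_command(
  motion=[
    [0, 0, -0.0003, 0, 0, 0, 1],
    [0, 0, 0, 0, 0, 0, 1],
  ],
)

```text
time: 18.55
tcp_pos: [570.8, 150.5, 42.7]
ee_rot: [-2.187, 0.071, 2.192]
contact_force: [-5.2, 2.4, 8.0]
grip_width: 0.084
```

>>> arm_command(
  motion=[
    [0, 0, -0.0003, 0, 0, 0, 1],
    [0, 0, 0, 0, 0, 0, 1],
  ],
)

```text
time: 18.8
tcp_pos: [571.1, 150.5, 42.6]
ee_rot: [-2.187, 0.071, 2.192]
contact_force: [-5.3, 2.6, 7.2]
grip_width: 0.08
```

>>> arm_command(
  motion=[
    [0, 0, -0.0003, 0, 0, 0, 1],
    [0, 0, 0, 0, 0, 0, 1],
  ],
)

```text
time: 19.05
tcp_pos: [571.4, 150.5, 42.7]
ee_rot: [-2.187, 0.071, 2.192]
contact_force: [-5.3, 2.0, 7.9]
grip_width: 0.078
```

>>> arm_command(
  motion=[
    [0, 0, -0.0003, 0, 0, 0, 1],
    [0, 0, 0, 0, 0, 0, 1],
  ],
)

```text
time: 19.3
tcp_pos: [571.7, 150.5, 42.7]
ee_rot: [-2.187, 0.071, 2.192]
contact_force: [-5.8, 2.1, 7.9]
grip_width: 0.084
```

>>> arm_command(
  motion=[
    [0, 0, -0.0003, 0, 0, 0, 1],
    [0, 0, 0, 0, 0, 0, 1],
  ],
)

```text
time: 19.55
tcp_pos: [571.9, 150.5, 42.7]
ee_rot: [-2.187, 0.071, 2.192]
contact_force: [-6.3, 3.1, 8.3]
grip_width: 0.081
```

>>> arm_command(
  motion=[
    [0, 0, -0.0003, 0, 0, 0, 1],
    [0, 0, 0, 0, 0, 0, 1],
  ],
)

```text
time: 19.8
tcp_pos: [571.9, 150.4, 42.7]
ee_rot: [-2.187, 0.071, 2.193]
contact_force: [-6.5, 3.3, 8.8]
grip_width: 0.084
```

>>> arm_command(
  motion=[
    [0, 0, -0.0003, 0, 0, 0, 1],
    [0, 0, 0, 0, 0, 0, 1],
  ],
)

```text
time: 20.05
tcp_pos: [572.0, 150.4, 42.7]
ee_rot: [-2.186, 0.071, 2.193]
contact_force: [-8.8, 4.1, 9.2]
grip_width: 0.08
```

```bash
python3 - <<'E'
from jig import *
s=arm.state(); d=shot("wrist","pics/w17.png",crop=(190,90,120,130),scale=5); print(s["tcp_pos"],s["contact_force"],s["torque"])
shot("side","pics/s17.png",crop=(180,120,130,100),scale=6)
E
```

```text
[571.95761163 150.4227162   42.65002551] [-8.79074693  4.09189316  9.18383137] [ 1.33028389  2.85081991 -0.20641268]
```

View pics/w17.png

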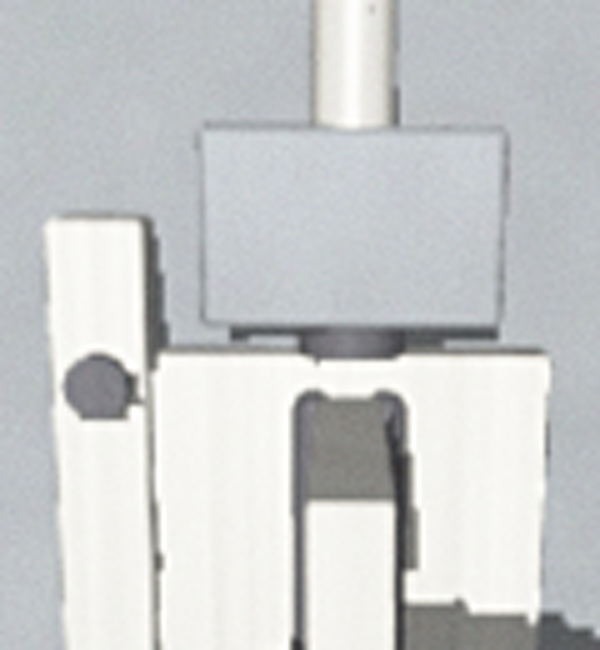

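View pics/s17.png

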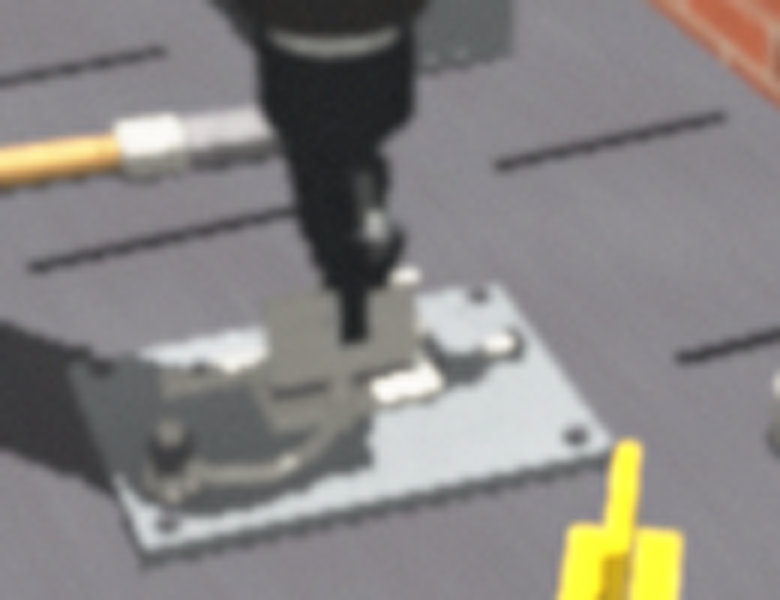

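Touch felt: x stopped at 572.0 and Fx rose from -5.3 to -8.8 N, so about 3.5 N on the screw. Next I'll take off vertical load, ease to +y, then open partway.

>>> arm_command(
  motion=[
    [-0.0005, -0.0004, 0, 0, 0, 0, 1],
    [0, -0.0003, 0, 0, 0, 0, 1],
    [0, 0, 0, 0, 0, 0, 1],
  ],
)

```text
time: 20.52
tcp_pos: [571.9, 150.5, 42.6]
ee_rot: [-2.186, 0.072, 2.194]
contact_force: [-6.5, -0.3, 5.1]
grip_width: 0.08
```

>>> arm_command(
  motion=[
    [0, 0, 0, 0, 0, 0, 0.3],
    [0, 0, 0, 0, 0, 0, 0.3],
    [0, 0, 0, 0, 0, 0, 0.3],
    [0, 0, 0, 0, 0, 0, 0.3],
    [0, 0, 0, 0, 0, 0, 0.3],
  ],
  squeeze=20,
)

```text
time: 21.15
tcp_pos: [574.0, 151.7, 43.1]
ee_rot: [-2.189, 0.069, 2.19]
contact_force: [-1.0, -0.0, -0.0]
grip_width: 0.348
```

```bash
python3 - <<'E'
from jig import *
s=arm.state(); d=shot("wrist","pics/w18.png",scale=1.5); print(s["tcp_pos"],s["contact_force"],s["torque"])
shot("side","pics/s18.png",crop=(180,120,130,100),scale=6)
E
```

```text
[573.96339953 151.74761164  43.1438237 ] [-0.97124873 -0.01147334 -0.0226577 ] [0.04143994 0.00479733 0.00769498]
```

View pics/w18.png

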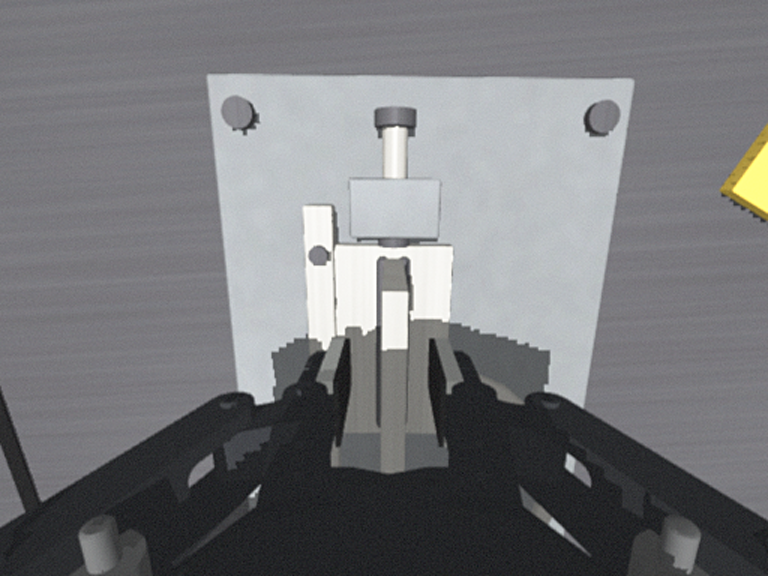

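View pics/s18.png

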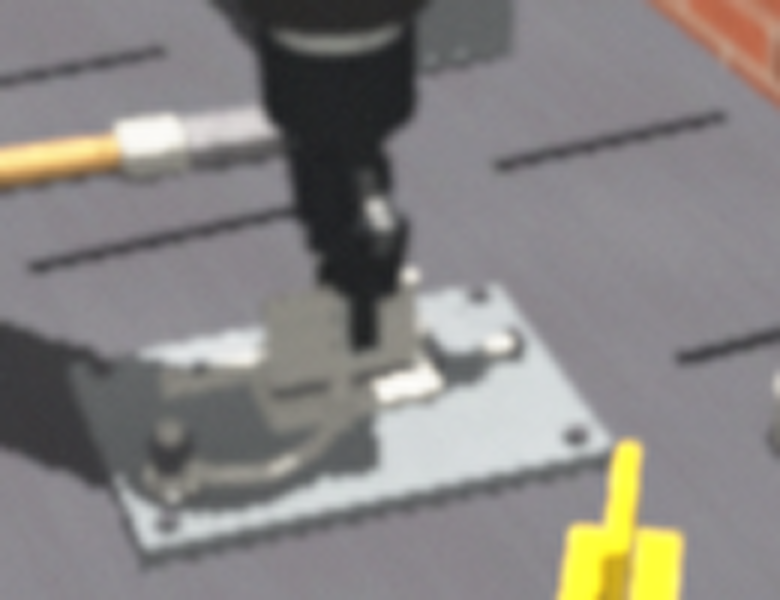

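Free on both sides, with the tee flush at strip and screw. Lifting straight up and looking again.

>>> arm_command(
  motion=[
    [-0.005, 0, 0, 0, 0, 0, 0.3],
    [-0.015, 0, 0, 0, 0, 0, 0.3],
    [-0.03, 0, 0, 0, 0, 0, 0.3],
    [-0.03, 0, 0, 0, 0, 0, 0.3],
    [-0.03, 0, 0.02, 0, 0, 0, 0.3],
    [0, 0, 0.03, 0, 0, 0, 0.3],
    [0, 0, 0.03, 0, 0, 0, 0.3],
    [0, 0, 0, 0, 0, 0, 0.3],
    [0, 0, 0, 0, 0, 0, 0.3],
  ],
)

```text
time: 22.38
tcp_pos: [494.8, 157.2, 154.3]
ee_rot: [-2.191, 0.067, 2.188]
contact_force: [-0.1, -0.1, -1.0]
grip_width: 0.351
```

```bash
python3 - <<'E'
from jig import *
s=arm.state(); d=shot("wrist","pics/w19.png",crop=(180,0,150,190),scale=3.1); pickle.dump((d,s),open("v19.pkl","wb"))
shot("wrist","pics/w20.png",crop=(200,20,110,95),scale=6)
shot("side","pics/s19.png",crop=(180,120,130,100),scale=6); print(s["tcp_pos"],s["contact_force"],s["grip_width"])
E
```

```text
[494.76537067 157.19104309 154.34617312] [-0.12330761 -0.12587501 -0.99749446] 0.35051281930518546
```

View pics/w19.png

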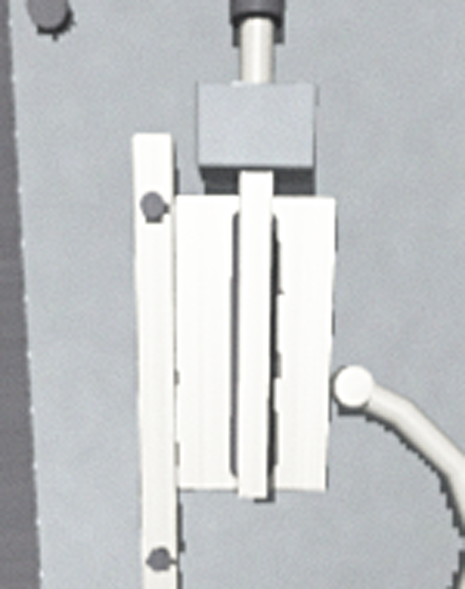

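View pics/w20.png

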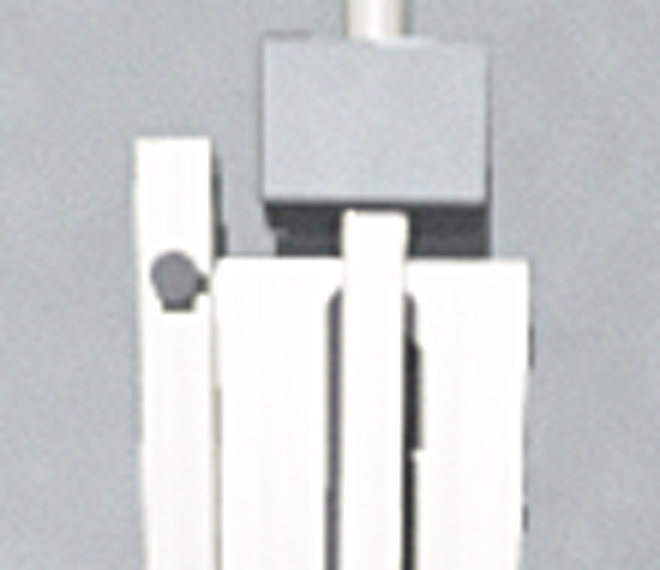

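View pics/s19.png

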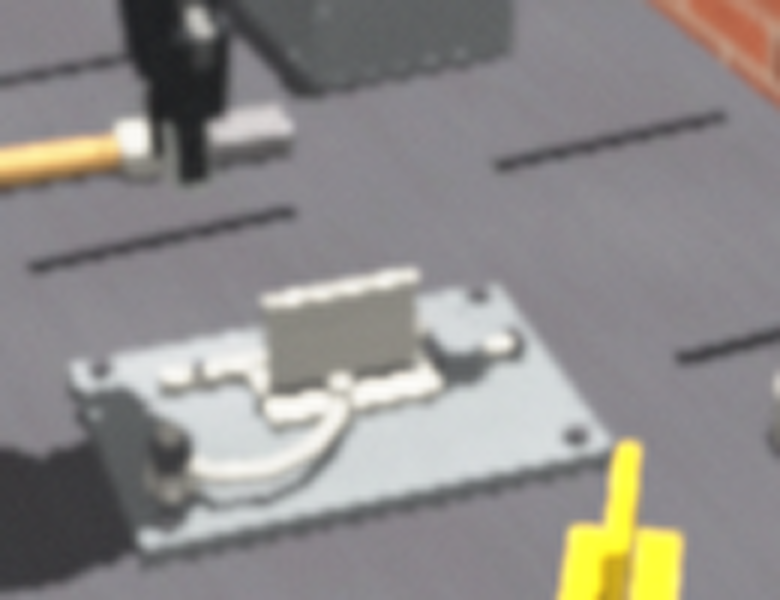

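```bash
python3 - <<'E'
from jig import *
d,s=pickle.load(open("v19.pkl","rb")); T=camT(d,s)
a=lambda x,y:((y+.5)/6-.5+20,(x+.5)/6-.5+200)
e=lambda x,y:((y+.5)/3.1-.5,(x+.5)/3.1-.5+180)
for n,p,z in [("strip 70,47",a(136,139),22),("strip 70,35",a(211,139),22),("blkf",a(264,204),34),("blkf",a(487,203),34),("foot FL",a(215,259),20),("foot FR",a(528,261),20),("foot BL",e(180,489),20),("foot BR",e(326,489),20),("nose",e(354,386),39),("web F",e(255,171),74),("web B",e(253,497),74)]: print(n,inv(ray(d,T,p,z)))
E
```

```text
strip 70,47 [70.  46.9]
strip 70,35 [70.  35.4]
blkf [58.3 26.7]
blkf [58.4 -6.5]
foot FL [53.5 35.3]
foot FR [ 53.3 -14.2]
foot BL [-36.1  34.9]
foot BR [-36.  -13.9]
nose [ -2.6 -19.7]
web F [48.5 10.6]
web B [-31.2  10.8]
```

Last checks agree: foot front at x = 53.4, 5 mm ahead of the block at 58.4 (where the screw's end is). The tee centre is at y ≈ 10.5 and parallel, with the nose at (-2.6, -19.7). Handing in.

```bash
python3 - <<'E'
from h import *
print(arm.job_done()); print(arm.state()["time"])
E
```

```text
the job is handed in; nothing more can be done
None
the job is handed in; nothing more can be done
```

The tee is in the weld jig, released and held by the sprung arm. I handed the job in at about 22.5 s; no verdict was reported.

**What I did:** I gripped the grey tee across its web and left the two yellow look-alikes alone. The foot's edge pushed the nose back at 15 mm above the bed, with 6–7 N on the hand. I lowered the tee until the bed took its weight, eased it against the fixed edge and slid it along. I stopped when x stopped moving and the force rose about 3.5 N, the touch on the screw. Then I opened the gripper partway and lifted clear.

**Last checks, from the wrist camera after release (jig frame):**

| Check | Measured | Wanted |
|---|---|---|
| Foot front, x | 53.4 mm | screw end at about 53.4 mm (taken as 5 mm ahead of the block) |
| Tee centre, y | about 10.5 mm | 10 mm |
| Long side | parallel to the fixed edge within about 0.3° | within 0.04 rad (2.3°) |
| Nose | (-2.6, -19.7) mm | about (-2, -21) mm |

**Less certain:**
- **Screw end:** my first visual estimate (52.5–54 mm) was rough, so I relied on touch. The web hid the screw end in the last picture.
- **Clip angle:** I did not measure it directly; I judged it from the nose position.
- **Camera:** it showed about 1.5 mm of sideways offset for the tee in the hand, which is why I felt for the fixed edge rather than trusting the pixels.

The brush and the other things near the jig in the last pictures look unmoved. I did not measure the bystanders.

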